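# Sort two tagged putter heads and wedge the passed one up to the height mark

## Robot

A 7-joint arm with a two-finger parallel gripper is mounted at the origin on the work surface; the furniture and walls round the work are solid. World frame = base frame: x ahead of the robot, y to its left, z up, the work surface at z = 0. Lengths are in mm, angles in rad, forces in N, time in s.
With the tool pointing down it reaches from about 400 to 875 mm from the base axis. Payload 4.4 kg.
Tool frame: the origin (TCP) lies at the very end of the fingers, on their centre line; the grasp point (between the pads) lies 19 mm behind it; z points along the fingers, x is the direction in which the jaws open and shut, and the axes are right-handed (so a half turn about z gives the same grasp; the last joint's range is limited). The gripper opens to 85 mm and grips with 20 to 120 N. Pads are 22 mm wide; open, the fingers measure 114 mm over their backs; the gripper's body (76 mm by 85 mm) begins 54 mm behind the grasp point. The pads swing forward as they close: fully open they stand 13 mm farther back than shut.
Start: joints at [-1.41, 0.628, 0.038, 1.517, -0.027, 0.996, -0.02], TCP at [146.134, 633.374, 231.313] pointing down, gripper open.
Joint ranges: [-3.06, 3.06], [-0.37, 2.12], [-1.25, 1.32], [0.18, 2.47], [-1.1, 4.24], [0.23, 1.98], [-2.94, 2.94]. Speed limits (rad/s): [2.57, 2.57, 3.14, 3.14, 3.14, 3.14, 3.14].

## Interface

Orientations are given as [roll, pitch, yaw] about the fixed x, y, z axes, in that order (R = Rz(yaw) Ry(pitch) Rx(roll)).
In Python, from cell import ctrl gives the robot as it stands.
- The arm moves only by the shell command python3 -m creep 'ROWS'. ROWS is text: rows parted by semicolons, each of 7 numbers parted by spaces: the shift along the tool's x, y, z in units of 40 mm (1.0 is 40 mm), then the turn, a rotation vector about the tool's x, y, z in degrees, then the closure, from 0 (fully open) to 1 (shut). In form: x y z rx ry rz grip; .... A call has 1 to 10 rows; each row is the pose to reach, as a shift and turn from the pose commanded when the call began, along the tool's axes at that moment; what a row does not reach only later rows make up. A row lasts 1/12 s, in which the tool goes at most 41.7 mm and 7.16 degrees, less where a joint would pass 70% of its speed; a pose out of reach is approached as far as the arm can. A call with a gripper value outside its range is refused whole. The fingers move at their own pace and stop on an object; the grip force is fixed at half the most. Time passes only in rows, so rows that repeat a pose let the fingers close. It gives the time, the measured TCP pose, the force and the opening at its end, in the units of the state.
- ctrl.read_state(): the state, without advancing time (a new reading comes with each control period).
- ctrl.get_image(name): name is "scene" or "top" or "wrist"; returns a dict with "img" (420x560x3 uint8, red, green, blue), "vfov" (degrees; the focal length in pixels is half the picture's height over the tangent of half this angle, whatever the lens; pixels are square), "cx", "cy" (the principal point, pixels), "T" (4x4, takes a point from camera to world coordinates); the wrist camera has in their place "tool_from_camera" (4x4, takes a point from camera to tool coordinates, whose origin is the TCP and whose axes are the tool frame's). Camera axes: x right, y up, looking along -z (the intrinsics and any distortion apply to the point x, -y, -z); pixel columns grow to the right and rows downward; lengths in mm; the calibration is good to about 2 mm. A picture is of the moment at which its call begins: read the wrist's pose just before it. There is no depth.
- ctrl.finish_job(): hands the job in, once; it reports no verdict.
Trained networks look in the newest picture that a camera, given by its name, has taken for a name from the list of things; names that differ only in an ending like _2 or _b are one class to them, and where a whole thing is asked for, a point or a joint stands for the part that bears it (a point fixed in the world has none). Each returns a list of dicts, best first, with "score" (0 to 1); they miss things now and then, are a little off and sometimes report something else, mostly with a low value. They report only what shows in the picture. A call takes as long as a camera call.
- ctrl.boxes_of(camera, thing): "rect" ([left, top, right, bottom] in pixels, round what is visible of it).
- ctrl.cut_out(camera, thing): "pixels" (420x560 bool, what is visible of it) and "rect" ([left, top, right, bottom] in pixels, round what is visible of it).
The state is a dict: "clock": time; "qpos": joint angles; "qd": joint speeds; "tau": joint torques, N m; "eef_pos": TCP position; "tool_rot": TCP orientation; "force": force on the tool from outside, world axes, zero at the start; "torque": the same for the moment, N m; "width": finger opening in mm.
Only numpy, scipy, OpenCV 4.12 (cv2) and the standard library are available. Lean on these libraries where they do the work, as an engineer would, in place of code of your own. Each camera call takes 0.05 s, during which the arm holds its last target.

## Task

Two putter heads wait on the bench: set the one with the red tag flat into the red-cornered reject nest, and the one with the green tag flat into the green-cornered pass nest on the wedge lift. Only once the green-tagged head lies in its nest, slide the orange wedge in under the lift until the red pointer stands within the height of the yellow mark on the gauge post, and leave everything there.

Things in the scene. Friction and masses are not known exactly. Their poses are not given: they have to be found in the camera images.
- green_head_center (a point): Centre (half-way up, 15 mm over its flat sole) of the putter head with the round green tag on top: a silvery metal block 112 mm long (its x axis), 46 mm wide (its y axis), 30 mm high at the front bar and 27 mm behind; its middle 90 mm has straight parallel sides 46 mm apart, to be gripped across its y axis. 0.2 to 0.42 kg. Either way round is right in a nest.
- red_head_center (a point): The same point of the other putter head, alike in shape, size and axes, but with a round red tag on top.
- reject_floor (a point): Centre of the floor of the reject nest: a fixed grey plate 136 x 70 mm, its floor 10 mm over the bench, with four red corner lips 8 mm high round a pocket 120 mm (its x axis) by 54 mm (its y axis), open between the corners for about 76 mm along the long sides. The head's long axis goes along x.
- pass_floor (a point): Centre of the floor of the pass nest on the lift's aluminium table: four green corner lips 8 mm high round a pocket 120 mm along this point's y axis by 54 mm along its x axis, open between the corners as in the reject nest; the head's long axis goes along y. The floor is 32 mm over the bench when the lift is down. The table (72 x 136 mm) moves only straight up, 17 mm at most; only the wedge holds it up.
- wedge_grip (a point): Grip point on the axis of the black upright round handle (22 mm diameter) of the orange wedge, 68 mm over the bench; the handle is free from 37 to 88 mm over the bench. The x axis points from handle to tip: push that way. Pushing takes about 5 to 15 N; the wedge stays where it is left.
- wedge_tip (a point): Thin tip of the loose orange wedge, at its underside, 104 mm ahead of the handle axis. The wedge is 118 mm long, 36 mm wide, 4 mm thick at the tip, rising 1 in 4 to 26.5 mm. It lies on the lift's runway (8 mm over the bench) between two low rails with 3.5 mm play each side, and starts with its tip just under the edge of the lift, not yet bearing.
- pointer (a point): End of the red pointer (3 mm thick) fixed to the lift table beside the gauge post; its z is the middle of the pointer's thickness. It stands 30 mm over the bench when the lift is down and rises with the table: 1 mm for each 4 mm that the wedge goes on, once the wedge bears (after roughly 10 to 30 mm of push).
- height_mark: Yellow mark, a collar 13 mm square and 6 mm high round the dark gauge post; origin at its middle, so the yellow reaches from 3 mm below to 3 mm above the origin. It does not move; in each episode it is set 6 to 12 mm above the pointer's lowest height. The gauge post is 63 mm tall; of the equipment round the work the cabinet is 107 mm, the clamp about 150 mm and the spray can 176 mm tall.
- lift (a joint): Rise of the lift table (m): 0 down, 0.017 fully up.

How it is judged:
By the outcome, as a careful person would: the job done as asked, in the order asked, and still so for the second after the job is handed in, with the robot touching nothing.
It also fails if it takes over 72 s, if anything falls off the work surface, if the arm or the gripper's body presses on something with over 40 N, if the wrist force passes 120 N, or if a joint passes its speed limit or range.

## Working session

There is one attempt and no reset: what is moved stays moved. The work goes in short steps, Python scripts to look and compute and a shell command to move; the robot and the scene stay as the last step left them, time stands still between calls to the robot, and variables do not carry over. Pictures are saved under pics/ and viewed, and the job is handed in when it is done.

```bash
ls; mkdir -p pics; python3 - <<'E'
from cell import ctrl
import cv2
s=ctrl.read_state();print(s)
for n in("scene","top","wrist"):
    d=ctrl.get_image(n);cv2.imwrite(f"pics/{n}0.png",d["img"][:,:,::-1])
    print(n,{k:v for k,v in d.items() if k!="img"})
E
```

```text
pics
{'clock': 0.0, 'qpos': array([-1.40979834,  0.62930519,  0.03839664,  1.51839386, -0.02700877,
        0.99629111, -0.02000469]), 'qd': array([ 1.69172991e-03, -1.35363435e-04, -3.80127118e-04,  1.34226439e-03,
       -1.30644697e-04, -3.46465378e-04, -7.10056141e-05]), 'tau': array([-1.15976542e-03, -5.63409054e+01,  1.22619811e+00, -1.93444330e+01,
        1.10796152e-02,  1.06163911e-02,  7.76333877e-06]), 'eef_pos': array([145.959426  , 632.74999687, 230.40651032]), 'tool_rot': array([-3.14158191e+00,  1.88131173e-03,  1.34402497e+00]), 'force': array([-0.09495766,  0.62207157,  0.24968973]), 'torque': array([-0.03800214,  0.00702645,  0.02384464]), 'width': 85.66765796546899}
scene {'vfov': 44.04558924179742, 'cx': 277.04753474203335, 'cy': 204.74551763639886, 'T': array([[-9.23046464e-01, -1.44842112e-01,  3.56378994e-01,
         9.47552108e+02],
       [ 3.83958969e-01, -4.03910424e-01,  8.30320348e-01,
         1.11679122e+03],
       [ 2.36798374e-02,  9.03259172e-01,  4.28441516e-01,
         6.23301159e+02],
       [ 0.00000000e+00,  0.00000000e+00,  0.00000000e+00,

[... 203 characters left out ...]
    [-9.99995759e-01,  2.82652070e-03, -7.02667765e-04,
         8.39173266e+00],
       [-2.24873619e-04,  1.65607309e-01,  9.86191750e-01,
         1.21268070e+03],
       [ 0.00000000e+00,  0.00000000e+00,  0.00000000e+00,
         1.00000000e+00]])}
wrist {'vfov': 60.20964889496149, 'cx': 281.70606372017147, 'cy': 211.2002194325535, 'tool_from_camera': array([[ 9.99999917e-01, -2.40905485e-05,  4.07460984e-04,
        -4.71022881e-01],
       [ 9.48756459e-05, -9.57196510e-01, -2.89438821e-01,
        -7.38657902e+01],
       [ 3.96992972e-04,  2.89438836e-01, -9.57196428e-01,
        -1.43369372e+02],
       [ 0.00000000e+00,  0.00000000e+00,  0.00000000e+00,
         1.00000000e+00]])}
```

View pics/scene0.png

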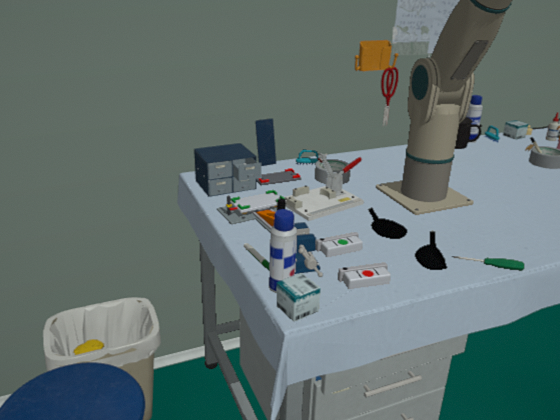

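View pics/top0.png

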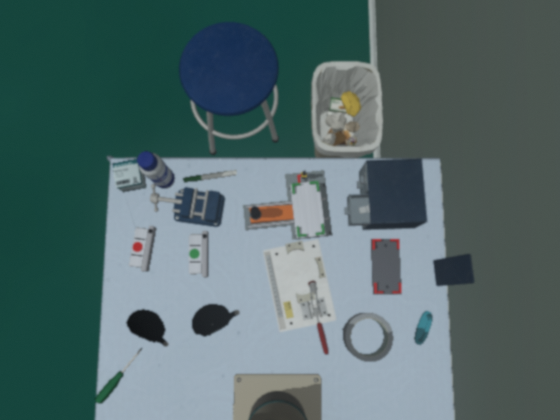

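View pics/wrist0.png

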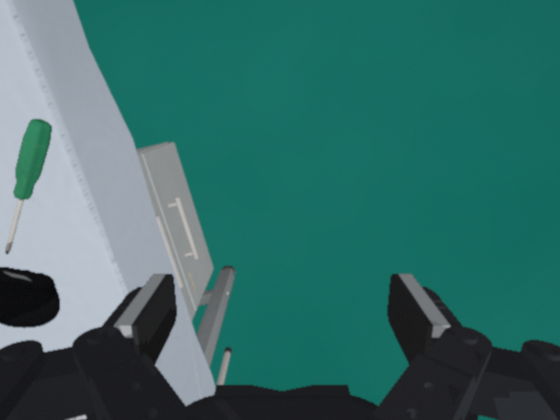

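```bash
cat > h.py <<'E'
import numpy as np, cv2
from scipy.spatial.transform import Rotation as R
from cell import ctrl
def tool(s=None):
    s=s or ctrl.read_state(); T=np.eye(4); T[:3,:3]=R.from_euler('xyz',s['tool_rot']).as_matrix(); T[:3,3]=s['eef_pos']; return T
def shot(n,save=None):
    Tt=tool(); d=ctrl.get_image(n)
    d['Tw']=d['T'] if 'T' in d else Tt@d['tool_from_camera']
    d['f']=210/np.tan(np.radians(d['vfov']/2))
    if save: cv2.imwrite('pics/'+save,d['img'][:,:,::-1])
    return d
def bp(d,uv,z):
    u,v=uv; r=np.array([(u-d['cx'])/d['f'],-(v-d['cy'])/d['f'],-1]); r=d['Tw'][:3,:3]@r; o=d['Tw'][:3,3]
    return o+r*(z-o[2])/r[2]
def pj(d,p):
    c=np.linalg.inv(d['Tw'])@np.append(p,1); return np.array([d['cx']+d['f']*c[0]/-c[2], d['cy']-d['f']*c[1]/-c[2]])
def need(p,yaw=None,s=None):
    """shift in tool axes, units 40mm, for TCP at p"""
    T=tool(s); return T[:3,:3].T@(np.array(p)-T[:3,3])/40
def crop(d,rect,k,name,marks=()):
    l,t,r,b=rect; im=cv2.resize(np.ascontiguousarray(d['img'][t:b,l:r,::-1]),None,fx=k,fy=k,interpolation=cv2.INTER_CUBIC)
    for m in marks: cv2.drawMarker(im,(int((m[0]-l+.5)*k),int((m[1]-t+.5)*k)),(255,0,255),0,10,1)
    cv2.imwrite('pics/'+name,im)
E
python3 - <<'E'
from h import *
zs=dict(green_head_center=25,red_head_center=25,reject_floor=12,pass_floor=34,wedge_grip=68,pointer=30,height_mark=40,lift=32)
for n in('top','scene'):
    d=shot(n)
    for k,z in zs.items():
        for r in ctrl.boxes_of(n,k)[:2]:
            b=r['rect'];c=((b[0]+b[2])/2,(b[1]+b[3])/2);print(n,k,round(r['score'],2),np.round(b),bp(d,c,z).round())
    if n=='top': crop(d,(110,140,450,320),2.35,'topc.png')
    else: crop(d,(170,130,430,320),3,'scenec.png')
E
```

```text
top green_head_center 0.8 [189. 232. 206. 276.] [384. 191.  25.]
top green_head_center 0.21 [293. 176. 329. 239.] [498. -83.  25.]
top red_head_center 0.72 [130. 227. 154. 272.] [393. 325.  25.]
top reject_floor 0.6 [369. 242. 402. 299.] [ 346. -264.   12.]
top pass_floor 0.66 [290. 178. 327. 237.] [496. -76.  34.]
top wedge_grip 0.62 [249. 208. 293. 227.] [466.  14.  68.]
top wedge_grip 0.5 [129. 229. 156. 274.] [384. 313.  68.]
top pointer 0.71 [291. 180. 326. 239.] [492. -77.  30.]
top height_mark 0.48 [291. 183. 326. 234.] [492. -76.  40.]
top lift 0.9 [291. 175. 330. 239.] [499. -81.  32.]
top lift 0.34 [187. 229. 208. 277.] [385. 190.  32.]
scene green_head_center 0.59 [318. 232. 363. 254.] [391. 201.  25.]
scene red_head_center 0.95 [340. 261. 390. 290.] [409. 342.  25.]
scene reject_floor 0.82 [260. 165. 302. 185.] [ 343. -263.   12.]
scene pass_floor 0.69 [258. 196. 288. 228.] [485.  11.  34.]
scene pass_floor 0.65 [231. 188. 282. 214.] [500. -67.  34.]
scene wedge_grip 0.77 [258. 199. 291. 225.] [508.  77.  68.]
scene lift 0.85 [228. 189. 286. 214.] [498. -66.  32.]
```

View pics/topc.png

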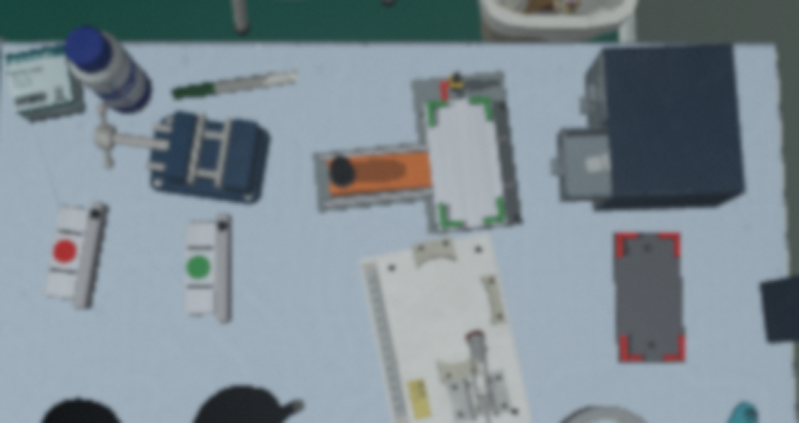

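View pics/scenec.png

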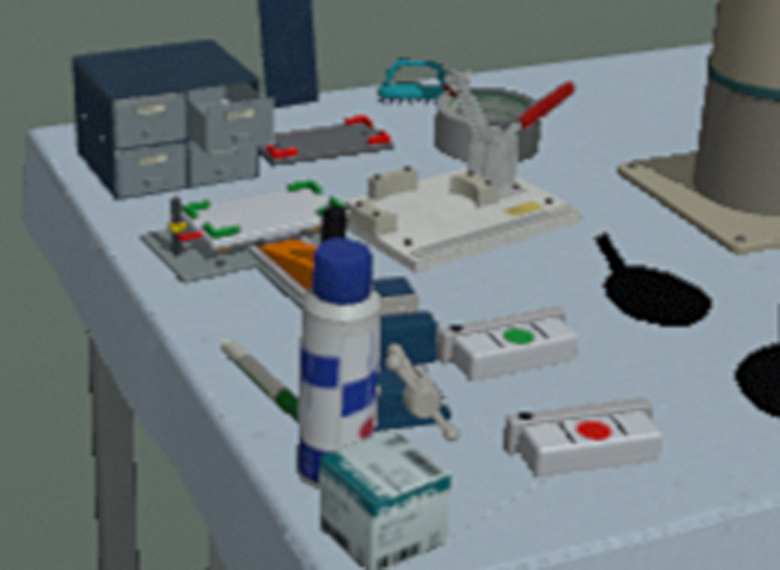

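```bash
python3 -m creep '-1.5 1.9 0.1 0 0 -1 0; -3 3.8 0.3 0 0 -2 0; -4.5 5.6 0.5 0 0 -4 0; -6.15 7.55 0.7 0 0 -5.5 0; -6.15 7.55 0.7 0 0 -5.5 0; -6.15 7.55 0.7 0 0 -5.5 0; -6.15 7.55 0.7 0 0 -5.5 0; -6.15 7.55 0.7 0 0 -5.5 0; -6.15 7.55 0.7 0 0 -5.5 0; -6.15 7.55 0.7 0 0 -5.5 0'
```

```text
clock: 1.88
eef_pos: [388.9, 319.6, 203.2]
tool_rot: [3.139, 0.003, 1.432]
force: [0.0, -0.8, 0.6]
width: 85.5
```

```bash
python3 - <<'E'
from h import *
d=shot('wrist','w1.png')
print(ctrl.read_state()['eef_pos'],ctrl.read_state()['tool_rot'])
for k in('red_head_center','green_head_center'):
    for r in ctrl.cut_out('wrist',k)[:2]:
        m=r['pixels'].astype(np.uint8); print(k,r['score'],r['rect'],cv2.minAreaRect(np.argwhere(m)[:,::-1].astype(np.float32)))
hsv=cv2.cvtColor(d['img'],cv2.COLOR_RGB2HSV)
def tag(lo,hi,name):
    m=cv2.inRange(hsv,lo,hi); n,l,st,c=cv2.connectedComponentsWithStats(m)
    for i in range(1,n):
        if st[i,4]>150: print(name,st[i],c[i],bp(d,c[i],28).round(1))
tag((0,150,80),(8,255,255),'red');tag((172,150,80),(180,255,255),'red2');tag((50,100,50),(75,255,255),'green')
E
```

```text
[389.7414567  318.76291704 203.1707762 ] [3.13897704 0.00353441 1.42999491]
red_head_center 0.72 [269.2, 132.7, 322.5, 248.9] ((294.5, 191.5), (121.0, 51.0), 90.0)
green_head_center 0.62 [100.5, 137.6, 185.4, 258.1] ((146.15945434570312, 193.590576171875), (122.86600494384766, 60.655120849609375), 73.51554870605469)
green_head_center 0.28 [0.3, 283.9, 62.0, 349.9] ((21.900001525878906, 309.8000183105469), (49.64070510864258, 72.44860076904297), 63.43495178222656)
red [292 183  25  25 501] [303.87824351 195.17764471] [399.1 337.3  28. ]
green [139 186  26  26 514] [151.59143969 198.52140078] [383.2 199.6  28. ]
green [201 348  29  17 260] [215.35769231 355.6       ] [558.4 224.7  28. ]
```

View pics/w1.png

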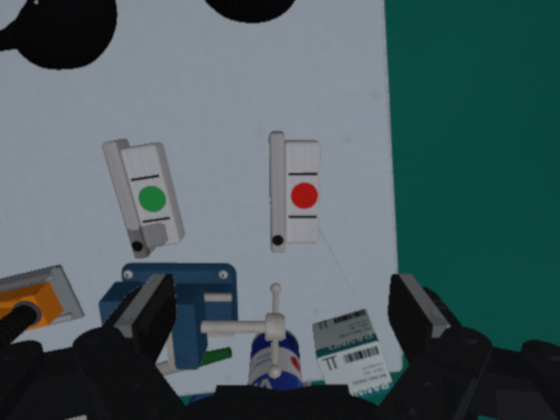

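```bash
python3 - <<'E'
from h import *
d=shot('wrist')
crop(d,(90,120,340,270),3.2,'w1c.png')
E
```

```text
(no output)
```

View pics/w1c.png

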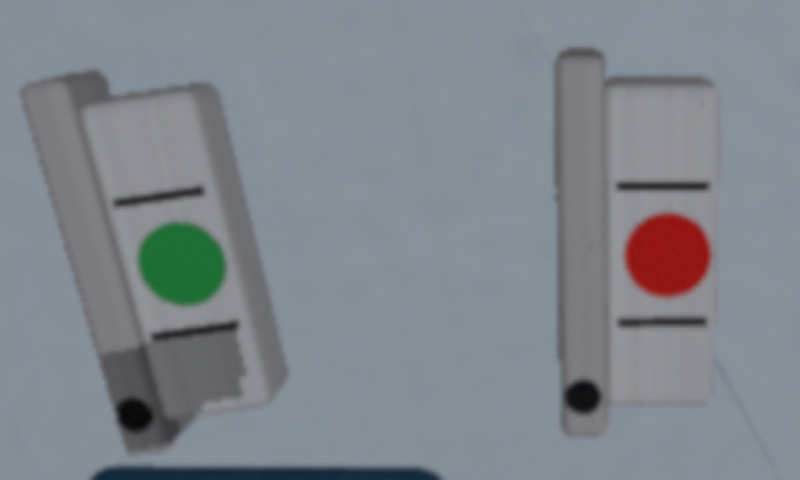

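```bash
python3 - <<'E'
from h import *
s=ctrl.read_state();print(s['clock'],s['eef_pos'],s['tool_rot'],abs(s['qd']).max())
d=shot('wrist')
c=lambda x,y:(90+x/3.2-.5+.0,120+y/3.2-.5)
print('bar L',bp(d,c(557,245),30),'back R',bp(d,c(713,245),27),'bar ends',bp(d,c(580,50),30),bp(d,c(582,435),30))
print('barline',bp(d,c(557,70),30),bp(d,c(561,420),30),'tag',bp(d,c(667,255),27))
print('green barline inner top',bp(d,c(70,80),30),bp(d,c(148,340),30),'tag',bp(d,c(182,263),27))
hsv=cv2.cvtColor(d['img'],cv2.COLOR_RGB2HSV)
m=cv2.inRange(hsv,(0,150,80),(8,255,255)); print(cv2.connectedComponentsWithStats(m)[3][1:3])
E
```

```text
2.0833 [385.05550307 326.15047258 203.45435141] [-3.14133208e+00 -8.75612824e-04  1.43921091e+00] 0.03571755239751904
bar L [390.34286479 308.49173986  30.        ] back R [396.92297921 352.26325704  27.        ] bar ends [337.70750495 322.48219423  30.        ] [448.8185946  307.37488771  30.        ]
barline [342.14182693 315.58751094  30.        ] [443.2456065  301.89760233  30.        ] tag [398.12593615 338.93216319  27.        ]
green barline inner top [327.48381757 184.62633519  30.        ] [402.83480424 187.18436302  30.        ] tag [382.24968402 201.16446202  27.        ]
[[296.29637097 200.83669355]]
```

```bash
python3 -m creep '0 0 0 0 0 0 0; 0 0 0 0 0 0 0;0 0 0 0 0 0 0;0 0 0 0 0 0 0'; python3 - <<'E'
from h import *
s=ctrl.read_state();print(s['clock'],s['eef_pos'],s['tool_rot'],abs(s['qd']).max())
d=shot('wrist')
crop(d,(255,120,335,270),4,'w2c.png')
crop(d,(90,120,190,270),4,'w2g.png')
np.savez('w2.npz',Tw=d['Tw'])
hsv=cv2.cvtColor(d['img'],cv2.COLOR_RGB2HSV)
m=cv2.inRange(hsv,(0,150,80),(8,255,255)); c=cv2.connectedComponentsWithStats(m)[3][1];print(c,bp(d,c,27))
s=ctrl.read_state();print(s['clock'],s['eef_pos'],s['tool_rot'],abs(s['qd']).max())
E
```

```text
clock: 2.47
eef_pos: [384.5, 326.5, 203.3]
tool_rot: [-3.141, -0.0, 1.442]
force: [0.2, 0.8, 0.6]
width: 85.4
2.4667 [384.54600404 326.48414597 203.30703954] [-3.14146714e+00 -1.89590031e-04  1.44155148e+00] 0.008257594528315084
[296.14837398 201.44105691] [399.45764571 337.30122388  27.        ]
2.5167 [384.67820008 326.29111691 203.3127636 ] [-3.14150507e+00 -1.00642556e-04  1.44119760e+00] 0.005479410662024104
```

View pics/w2c.png

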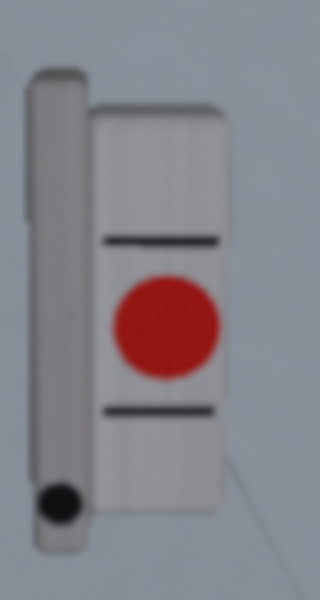

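View pics/w2g.png

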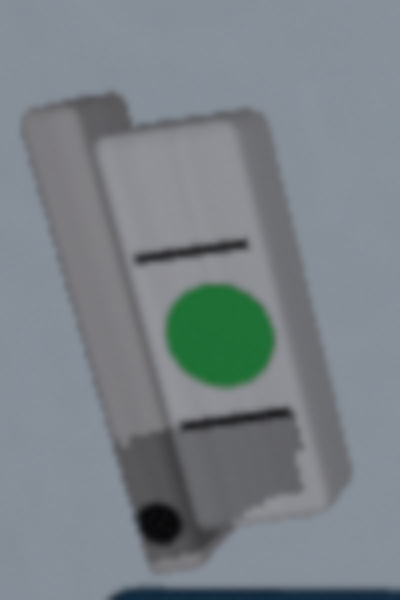

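```bash
python3 - <<'E'
from h import *
d=shot('wrist'); print(d['Tw'][:3,3])
c=lambda o,x,y:(o+x/4-.5,120+y/4-.5)
pc=bp(d,c(255,128.5,312),25);print('red ctr',pc, 'need dx,dy tool',need(pc)*40)
print('w',np.linalg.norm(bp(d,c(255,27,300),22)-bp(d,c(255,229,300),22)),'len',np.linalg.norm(bp(d,c(255,60,73),30)-bp(d,c(255,61,552),30)))
ax=bp(d,c(255,60,552),30)-bp(d,c(255,60,73),30);print('ax',np.degrees(np.arctan2(ax[1],ax[0])))
a,b=bp(d,c(90,22,115),30),bp(d,c(90,148,568),30);e,f=bp(d,c(90,237,130),27),bp(d,c(90,330,500),27)
print('green bar',a,b,np.degrees(np.arctan2(*(b-a)[1::-1])),'back',e,f,np.degrees(np.arctan2(*(f-e)[1::-1])))
print('tag', bp(d,c(90,220,335),27),bp(d,(296.15,201.44),27))
E
```

```text
[311.34127607 335.38635142 346.68922617]
red ctr [395.30260885 328.87582972  25.        ] need dx,dy tool [  4.05598107  10.06849992 178.29087329]
w 46.64230504445216 len 112.00084915061812
ax -7.989466176781149
green bar [328.69672601 169.58433521  30.        ] [436.80158077 169.65858679  30.        ] 0.03935347010017653 back [338.14925818 213.95259165  27.        ] [426.41172697 215.3279414   27.        ] 0.8927391202037783
tag [383.35099212 199.12370246  27.        ] [399.59912802 337.0879677   27.        ]
```

```bash
python3 -m creep '0.1 0.25 0.6 0 0 0.5 0; 0.1 0.25 1.4 0 0 0.5 0; 0.1 0.25 2.2 0 0 0.5 0; 0.1 0.25 3.0 0 0 0.5 0; 0.1 0.25 3.5 0 0 0.5 0; 0.1 0.25 4 0 0 0.5 0; 0.1 0.25 4.4 0 0 0.5 0; 0.1 0.25 4.6 0 0 0.5 0; 0.1 0.25 4.75 0 0 0.5 0; 0.1 0.25 4.75 0 0 0.5 0'; python3 - <<'E'
from h import *
d=shot('wrist','w3.png')
E
```

```text
clock: 3.4
eef_pos: [395.2, 328.2, 12.6]
tool_rot: [-3.141, 0.001, 1.431]
force: [-0.4, 0.0, -0.2]
width: 85.3
```

View pics/w3.png

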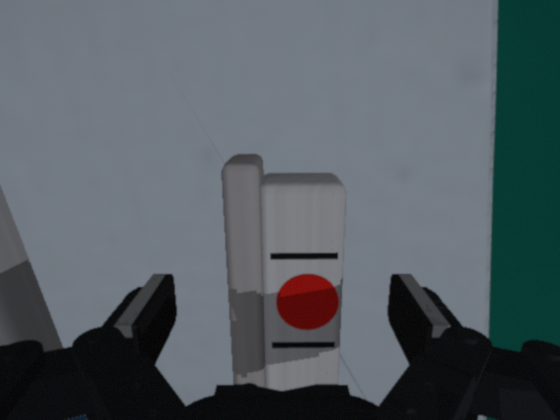

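```bash
python3 -m creep '0 0 0.1 0 0 0 0; 0 0 0.21 0 0 0 0; 0 0 0.21 0 0 0 0; 0 0 0.21 0 0 0 0.6; 0 0 0.21 0 0 0 1; 0 0 0.21 0 0 0 1; 0 0 0.21 0 0 0 1; 0 0 0.21 0 0 0 1; 0 0 0.21 0 0 0 1; 0 0 0.21 0 0 0 1'
```

```text
clock: 4.28
eef_pos: [395.8, 328.8, 5.5]
tool_rot: [3.141, -0.001, 1.431]
force: [-1.1, -0.2, 5.8]
width: 44.8
```

```bash
python3 -m creep '0 0 0 0 0 0 1; 0 0 0 0 0 0 1; 0 0 -0.3 0 0 0 1; 0 0 -0.8 0 0 0 1; 0 0 -1.5 0 0 0 1; 0 0 -2.3 0 0 0 1; 0 0 -3.1 0 0 0 1; 0 0 -3.9 0 0 0 1; 0 0 -4.8 0 0 0 1; 0 0 -4.8 0 0 0 1';  python3 - <<'E'
from h import *
d=shot('wrist','w4.png');s=ctrl.read_state();print(s['eef_pos'],s['tool_rot'],s['force'],s['width'])
E
```

```text
clock: 5.12
eef_pos: [398.3, 330.6, 203.4]
tool_rot: [3.134, -0.009, 1.431]
force: [1.2, 1.5, -3.1]
width: 44.8
[397.12995177 329.70287468 200.54154754] [ 3.13682451 -0.00575271  1.43098279] [-0.39990666 -0.62530085 -4.6493908 ] 45.113994537233374
```

View pics/w4.png

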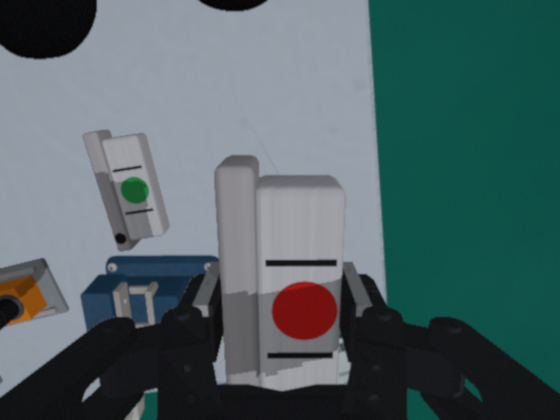

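```bash
python3 - <<'E'
from h import *
d=shot('top')
c=lambda x,y:(110+x/2.35-.5,140+y/2.35-.5)
print('redtag',bp(d,c(65,251),27),'green',bp(d,c(198,267),27))
for p in((614,233),(680,233),(685,360),(620,360)): print(bp(d,c(*p),17).round(1))
for p in((427,100),(494,100),(506,225),(440,225)): print('pass',bp(d,c(*p),39).round(1))
s=ctrl.read_state();print(s['eef_pos'],s['tool_rot'])
E
```

```text
redtag [401.04028049 337.43430781  27.        ] green [384.97328502 200.34231619  27.        ]
[ 422.5 -228.9   17. ]
[ 422.7 -297.5   17. ]
[ 292.4 -297.4   17. ]
[ 292.2 -231.2   17. ]
pass [558.4 -34.4  39. ]
pass [ 558.6 -104.    39. ]
pass [ 427.7 -114.6   39. ]
pass [427.5 -47.3  39. ]
[395.70380189 328.53155387 198.30008208] [ 3.14001596e+00 -1.95911089e-03  1.43115178e+00]
```

```bash
python3 -m creep '-0.5 0.1 0 0 0 0 1; -1.3 0.25 0 0 0 0 1; -2.2 0.4 0 0 0 0 1; -3.1 0.6 0 0 0 0 1; -4 0.8 0 0 0 0 1; -5 1 0 0 0 0 1; -6 1.2 0 0 0 0 1; -7 1.4 0 0 0 0 1; -8 1.55 0 0 0 0 1; -9 1.7 0 0 0 0 1' && python3 -m creep '-0.9 0.15 0 0 0 -1 1; -1.8 0.3 0 0 0 -3 1; -2.6 0.5 0 0 0 -5 1; -3.3 0.6 0 0 0 -7 1; -3.75 0.7 0 0 0 -8.5 1; -3.75 0.7 0 0 0 -8.5 1; -3.75 0.7 0 0 0 -8.5 1; -3.75 0.7 0 0 0 -8.5 1; -3.75 0.7 0 0 0 -8.5 1; -3.75 0.7 0 0 0 -8.5 1'; python3 - <<'E'
from h import *
d=shot('wrist','w5.png');s=ctrl.read_state();print(s['eef_pos'],s['tool_rot'],s['force'],s['width'])
for r in ctrl.cut_out('wrist','reject_floor')[:2]:
    print(r['score'],r['rect'])
E
```

```text
clock: 6.05
eef_pos: [410.6, -39.4, 195.4]
tool_rot: [-3.137, 0.0, 1.431]
force: [1.9, 0.4, -2.8]
width: 44.8
clock: 6.88
eef_pos: [419.3, -188.6, 196.5]
tool_rot: [-3.14, -0.001, 1.582]
force: [-0.5, 0.1, -2.4]
width: 44.7
[ 419.56535883 -188.75722978  196.67682221] [-3.14092336e+00 -5.84727655e-04  1.58156133e+00] [-0.1510258  -0.78107502 -3.09734681] 44.86083839188109
0.61 [444.5, 229.5, 558.9, 281.4]
0.58 [148.3, 28.5, 241.7, 187.9]
```

View pics/w5.png

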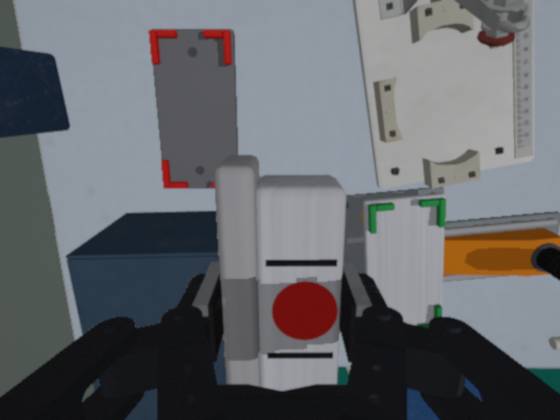

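```bash
python3 - <<'E'
from h import *
d=shot('wrist'); s=ctrl.read_state();print(s['eef_pos'],s['tool_rot'])
crop(d,(140,20,250,200),3.3,'w5c.png');crop(d,(350,180,460,340),3.6,'w5p.png')
np.savez('w5.npz',Tw=d['Tw'],f=d['f'],cx=d['cx'],cy=d['cy'])
E
```

```text
[ 419.71779843 -189.21960837  196.89041049] [-3.14145638e+00 -1.76180414e-04  1.58103642e+00]
```

View pics/w5c.png

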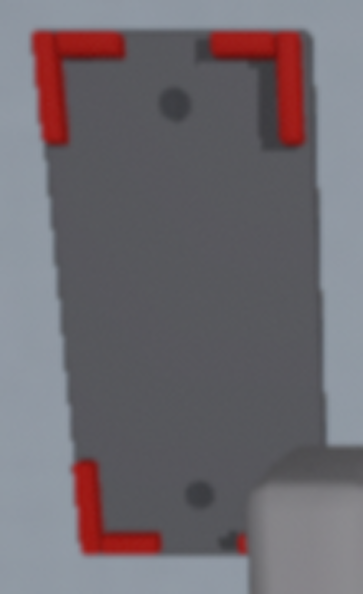

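View pics/w5p.png

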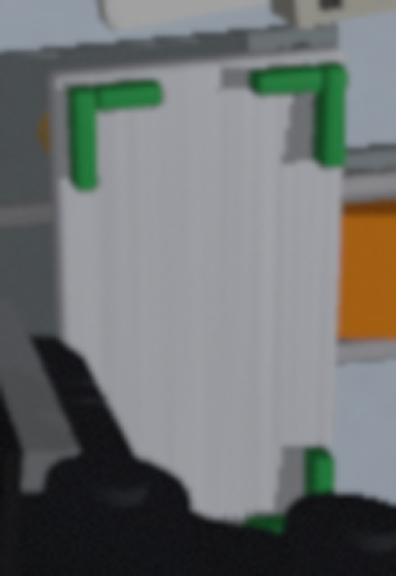

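```bash
python3 - <<'E'
from h import *
d=dict(np.load('w5.npz'))
c=lambda x,y:(140+x/3.3-.5,20+y/3.3-.5)
q=lambda p,z:bp(d,c(*p),z)
h1,h2=q((175,103),10),q((199,494),10);print('holes',h1,h2,(h1+h2)/2,np.degrees(np.arctan2(*(h1-h2)[1::-1])))
# lips: inner faces at top z18
for p in((33,32),(302,32),(83,553),(55,55),(278,55),(102,535)): print(p,q(p,18).round(1))
A,B,C=q((33,32),18),q((302,32),18),q((83,553),18)
print('outer ctr',(B+C)/2,np.linalg.norm(A-B),np.linalg.norm(A-C),np.degrees(np.arctan2(*(C-A)[1::-1])),np.degrees(np.arctan2(*(A-B)[1::-1])))
A,B,C=q((55,55),18),q((278,55),18),q((102,535),18)
print('inner ctr',(B+C)/2,np.linalg.norm(A-B),np.linalg.norm(A-C))
# plate edges z10: right edge (313,60)-(326,430)
print(q((313,150),10),q((326,430),10))
c=lambda x,y:(350+x/3.6-.5,180+y/3.6-.5)
for n,p in dict(tl=(70,88),tr=(346,66),brR=(331,470),brI=(308,450),trI=(318,92),tlI=(95,108)).items(): print('pass',n,q(p,40).round(1))
E
```

```text
holes [ 305.36326711 -265.57021585   10.        ] [ 405.7974076  -264.97120791   10.        ] [ 355.58033735 -265.27071188   10.        ] -179.658281337529
(33, 32) [ 290.7 -297.5   18. ]
(302, 32) [ 290.  -231.7   18. ]
(83, 553) [ 421.1 -296.1   18. ]
(55, 55) [ 295.8 -292.6   18. ]
(278, 55) [ 295.2 -237.8   18. ]
(102, 535) [ 416.  -290.4   18. ]
outer ctr [ 355.56809485 -263.90188492   18.        ] 65.76859486117218 130.43107006866973 0.6204862152806041 -89.40100794043315
inner ctr [ 355.60077202 -264.10685317   18.        ] 54.798252823487736 120.24310163286297
[ 316.13763794 -230.75207161   10.        ] [ 387.68998857 -229.13735241   10.        ]
pass tl [ 429.  -114.3   40. ]
pass tr [422.9 -49.1  40. ]
pass brR [532.1 -37.6  40. ]
pass brI [526.3 -44.4  40. ]
pass trI [429.4 -54.9  40. ]
pass tlI [ 433.9 -107.9   40. ]
```

```bash
python3 -m creep '-0.6 -0.5 0 0 0 0 1; -1.3 -1.1 0 0 0 0 1; -1.86 -1.62 0.3 0 0 0 1; -1.86 -1.62 1 0 0 0 1; -1.86 -1.62 1.8 0 0 0 1; -1.86 -1.62 2.6 0 0 0 1; -1.86 -1.62 3.2 0 0 0 1; -1.86 -1.62 3.5 0 0 0 1; -1.86 -1.62 3.5 0 0 0 1; -1.86 -1.62 3.5 0 0 0 1'; python3 -m creep '0 0 0 0 0 0 1; 0 0 0 0 0 0 1;0 0 0 0 0 0 1'; python3 - <<'E'
from h import *
d=shot('wrist','w6.png');s=ctrl.read_state();print(s['eef_pos'],s['tool_rot'],s['force'],s['width'])
print(need([355.6,-264.4,22]))
E
```

```text
clock: 7.87
eef_pos: [355.5, -264.7, 56.7]
tool_rot: [-3.141, -0.001, 1.58]
force: [-0.4, -0.4, -2.8]
width: 44.7
clock: 8.12
eef_pos: [356.3, -265.4, 58.0]
tool_rot: [3.14, 0.001, 1.58]
force: [0.7, 0.9, -3.8]
width: 44.7
[ 356.1697383  -265.31796125   57.8831809 ] [3.13979761e+00 1.20691420e-03 1.57968846e+00] [-0.58581089 -0.60782566 -3.23595618] 44.8765776583061
[ 0.02415746 -0.01564906  0.89702437]
```

View pics/w6.png

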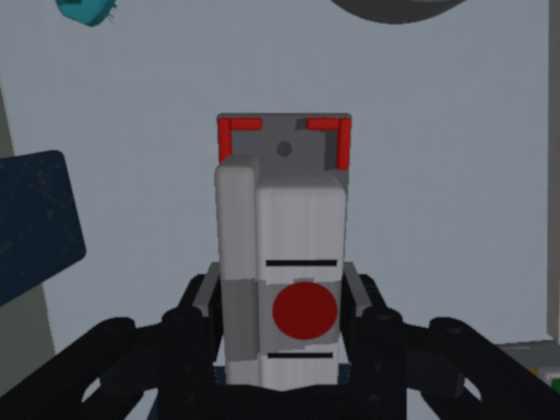

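```bash
python3 -m creep '0.03 -0.015 0.3 0 0 0 1; 0.03 -0.015 0.6 0 0 0 1; 0.03 -0.015 0.8 0 0 0 1; 0.03 -0.015 0.95 0 0 0 1; 0.03 -0.015 1.03 0 0 0 1; 0.03 -0.015 1.06 0 0 0 1; 0.03 -0.015 1.06 0 0 0 1; 0.03 -0.015 1.06 0 0 0 1; 0.03 -0.015 1.06 0 0 0 1'
```

```text
clock: 8.92
eef_pos: [355.5, -264.3, 15.1]
tool_rot: [3.14, 0.001, 1.579]
force: [-0.3, -0.4, 1.2]
width: 44.6
```

```bash
python3 -m creep '0 0 0 0 0 0 0.5; 0 0 0 0 0 0 0; 0 0 0 0 0 0 0; 0 0 0 0 0 0 0; 0 0 0 0 0 0 0; 0 0 -0.5 0 0 0 0; 0 0 -1.2 0 0 0 0; 0 0 -2 0 0 0 0; 0 0 -2.9 0 0 0 0; 0 0 -3.8 0 0 0 0'; python3 - <<'E'
from h import *
d=shot('wrist','w7.png');s=ctrl.read_state();print(s['eef_pos'],s['tool_rot'],s['force'],s['width'])
E
```

```text
clock: 9.75
eef_pos: [354.1, -263.0, 167.7]
tool_rot: [-3.14, -0.002, 1.58]
force: [0.8, -1.4, 0.1]
width: 85.4
[ 357.59879491 -264.64775147  173.09658524] [3.1350744  0.00482899 1.58048237] [ 1.15166616 -1.19724526  3.76267334] 85.55402659793597
```

View pics/w7.png

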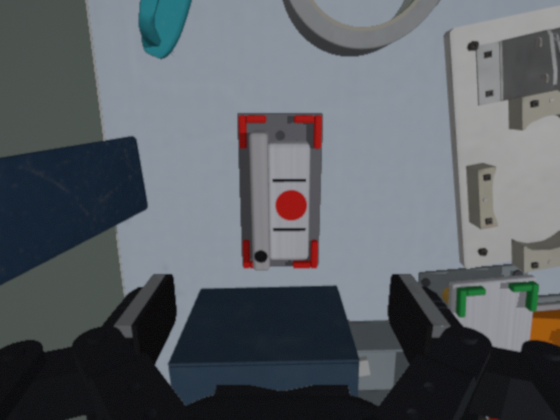

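```bash
python3 - <<'E'
from h import *
d=shot('wrist');s=ctrl.read_state();print(s['eef_pos'],s['tool_rot'])
crop(d,(225,100,335,285),3.2,'w7c.png')
E
```

```text
[ 357.60213181 -265.08287656  170.72076231] [3.13436638 0.00502556 1.57901538]
```

View pics/w7c.png

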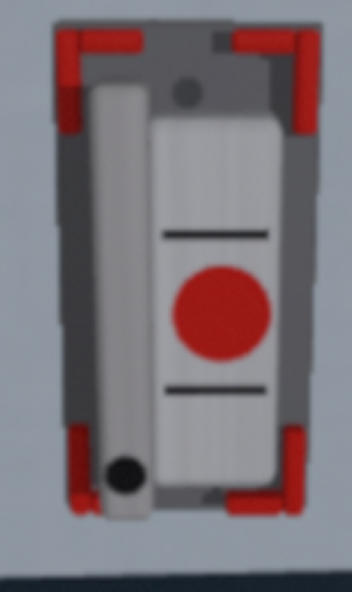

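```bash
python3 - <<'E'
from h import *
d=shot('wrist');s=ctrl.read_state();print(s['eef_pos'],s['tool_rot'])
c=lambda x,y:(225+x/3.2-.5,100+y/3.2-.5)
for p,z in (((120,85),40),((125,517),40),((92,300),40),((281,300),37),((82,55),18),((82,492),18),((295,300),18)): print(p,bp(d,c(*p),z).round(1))
E
```

```text
[ 356.06707243 -264.82423843  168.6458727 ] [3.1375527  0.00342377 1.57853018]
(120, 85) [ 301.9 -281.3   40. ]
(125, 517) [ 410.7 -280.8   40. ]
(92, 300) [ 353.  -288.5   40. ]
(281, 300) [ 353.4 -242.3   37. ]
(82, 55) [ 296.3 -291.9   18. ]
(82, 492) [ 413.6 -294.    18. ]
(295, 300) [ 358.2 -237.    18. ]
```

```bash
python3 -m creep '0.5 0.4 -0.3 0 0 0 0; 1.2 0.9 -0.6 0 0 0 0; 2 1.4 -0.8 0 0 0 0; 2.9 1.7 -0.85 0 0 0 0; 3.8 1.8 -0.85 0 0 0 0; 4.8 1.8 -0.85 0 0 0 0; 5.8 1.8 -0.85 0 0 0 0; 6.8 1.8 -0.85 0 0 0 0; 7.8 1.7 -0.85 0 0 0 0; 8.8 1.4 -0.85 0 0 0 0' && python3 -m creep '0.9 -0.2 0 0 0 0 0; 1.8 -0.4 0 0 0 0 0; 2.4 -0.6 0 0 0 0 0; 2.6 -0.65 0 0 0 0 0; 2.6 -0.65 0 0 0 0 0; 2.6 -0.65 0 0 0 0 0; 2.6 -0.65 0 0 0 0 0; 2.6 -0.65 0 0 0 0 0; 2.6 -0.65 0 0 0 0 0;2.6 -0.65 0 0 0 0 0'; python3 - <<'E'
from h import *
d=shot('wrist','w8.png');s=ctrl.read_state();print(s['eef_pos'],s['tool_rot'],s['force'],s['width'])
crop(d,(200,100,360,290),3.1,'w8c.png')
np.savez('w8.npz',Tw=d['Tw'],f=d['f'],cx=d['cx'],cy=d['cy'])
E
```

```text
clock: 10.73
eef_pos: [407.9, 90.5, 199.4]
tool_rot: [-3.141, -0.001, 1.579]
force: [0.5, 1.3, 0.5]
width: 85.1
clock: 11.57
eef_pos: [381.3, 191.3, 200.4]
tool_rot: [-3.142, 0.0, 1.577]
force: [0.1, -0.2, 0.7]
width: 85.4
[381.23418083 191.57883823 200.48680653] [3.14155623e+00 2.35113183e-04 1.57787878e+00] [-0.79587924  0.02004753 -0.65574911] 85.29075058645262
```

View pics/w8c.png

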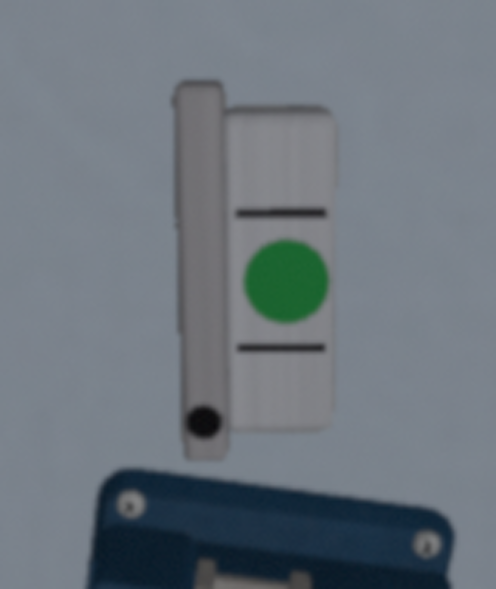

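```bash
python3 - <<'E'
from h import *
d=dict(np.load('w8.npz'))
c=lambda x,y:(200+x/3.1-.5,100+y/3.1-.5)
q=lambda p,z:bp(d,c(*p),z).round(1)
a,b=q((201,83),30),q((205,459),30);print('bar',a,b,np.degrees(np.arctan2(*(b-a)[1::-1])))
print('sides',q((176,150),22),q((182,330),22),q((178,240),22),q((335,240),22))
print('vise',q((150,470),0),q((120,560),60))
E
```

```text
bar [327.3 175.6  30. ] [437.7 176.   30. ] 0.2075924956463274
sides [346.4 168.   22. ] [399.7 169.1  22. ] [372.4 168.2  22. ] [372.1 213.9  22. ]
vise [454.2 156.4   0. ] [455.9 153.4  60. ]
```

View pics/w8.png

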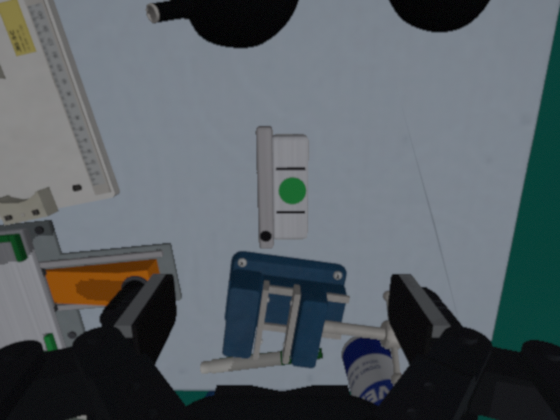

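```bash
python3 -m creep '0 0.03 0.6 0 0 0 0; 0 0.03 1.4 0 0 0 0; 0 0.03 2.2 0 0 0 0; 0 0.03 3.0 0 0 0 0; 0 0.03 3.7 0 0 0 0; 0 0.03 4.3 0 0 0 0; 0 0.03 4.6 0 0 0 0; 0 0.03 4.8 0 0 0 0; 0 0.03 4.88 0 0 0 0; 0 0.03 4.88 0 0 0 0' && python3 -m creep '0 0 0 0 0 0 0; 0 0 0 0 0 0 0; 0 0 0 0 0 0 0.6; 0 0 0 0 0 0 1; 0 0 0 0 0 0 1; 0 0 0 0 0 0 1; 0 0 0 0 0 0 1; 0 0 0 0 0 0 1; 0 0 0 0 0 0 1; 0 0 0 0 0 0 1'
```

```text
clock: 12.45
eef_pos: [381.8, 192.1, 4.4]
tool_rot: [-3.14, 0.001, 1.579]
force: [-0.1, -0.1, 0.4]
width: 85.5
clock: 13.28
eef_pos: [382.3, 192.3, 5.9]
tool_rot: [3.141, 0.0, 1.58]
force: [-0.8, -0.0, 6.7]
width: 44.7
```

```bash
python3 -m creep '0 0 0 0 0 0 1; 0 0 -0.3 0 0 0 1; 0 0 -0.9 0 0 0 1; 0 0 -1.7 0 0 0 1; 0 0 -2.6 0 0 0 1; 0 0 -3.5 0 0 0 1; 0 0 -4.3 0 0 0 1; -0.5 0.4 -4.9 0 0 0 1; -1.1 1 -4.9 0 0 0 1; -1.8 1.6 -4.9 0 0 0 1' && python3 -m creep '-0.7 0.6 0 0 0 -1 1; -1.4 1.2 0 0 0 -3 1; -2.1 1.8 0 0 0 -5 1; -2.8 2.4 0 0 0 -5 1; -3.1 2.6 0 0 0 -5 1; -3.1 2.6 0 0 0 -5 1; -3.1 2.6 0 0 0 -5 1; -3.1 2.6 0 0 0 -5 1; -3.1 2.6 0 0 0 -5 1; -3.1 2.6 0 0 0 -5 1'; python3 - <<'E'
from h import *
import time
d=shot('wrist','w9.png');s=ctrl.read_state();print(s['eef_pos'],s['tool_rot'],s['force'],s['width'])
crop(d,(60,80,240,300),2.6,'w9c.png')
np.savez('w9.npz',Tw=d['Tw'],f=d['f'],cx=d['cx'],cy=d['cy'])
E
```

```text
clock: 14.12
eef_pos: [447.9, 121.1, 203.2]
tool_rot: [3.138, -0.001, 1.582]
force: [0.5, 0.3, -3.7]
width: 44.6
clock: 14.95
eef_pos: [551.1, -0.8, 201.5]
tool_rot: [-3.141, -0.0, 1.669]
force: [0.1, 0.4, -2.8]
width: 44.7
[551.27826131  -1.0328327  201.47893965] [-3.14146853e+00  1.03782934e-04  1.66908697e+00] [-0.31667254 -0.87005456 -3.16516209] 44.84038561161032
```

View pics/w9.png

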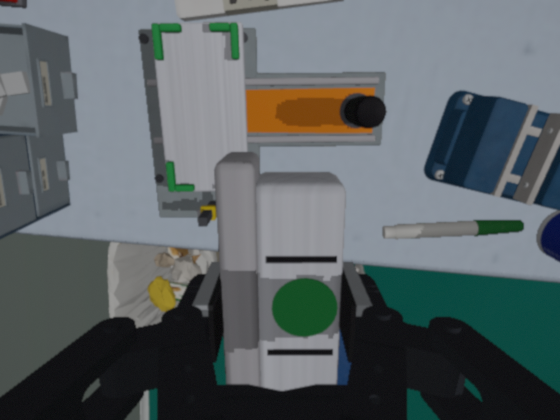

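View pics/w9c.png

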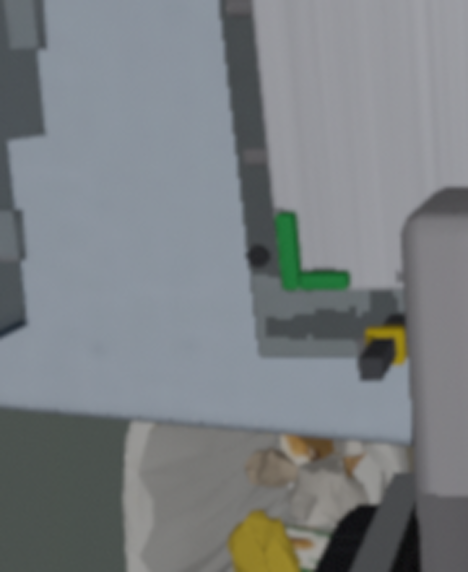

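```bash
python3 - <<'E'
from h import *
d=shot('wrist');s=ctrl.read_state();print(s['eef_pos'],s['tool_rot'])
crop(d,(140,15,260,200),3.2,'w9d.png')
crop(d,(240,60,400,150),4,'w9e.png')
np.savez('w9.npz',Tw=d['Tw'],f=d['f'],cx=d['cx'],cy=d['cy'])
E
```

```text
[551.44468616  -1.23939492 201.4902536 ] [3.14156370e+00 1.70177723e-04 1.66865880e+00]
```

View pics/w9d.png

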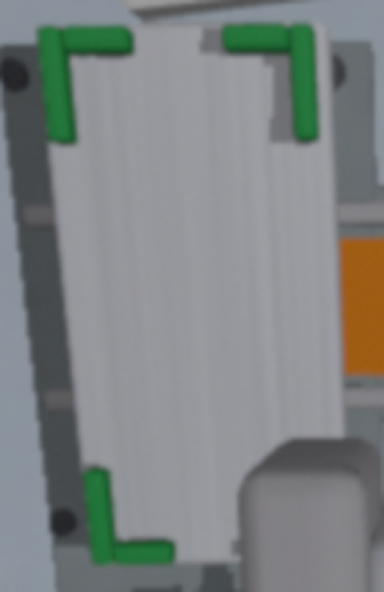

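View pics/w9e.png

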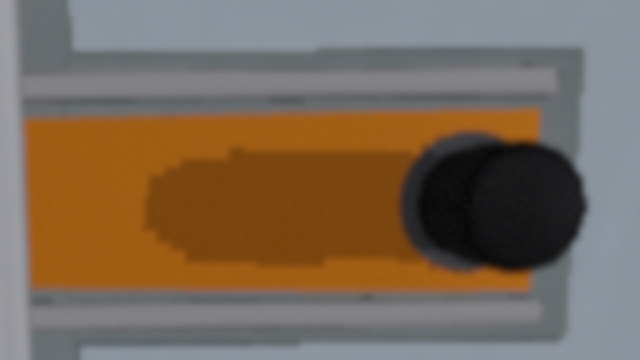

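```bash
python3 - <<'E'
from h import *
d=dict(np.load('w9.npz'))
c=lambda x,y:(140+x/3.2-.5,15+y/3.2-.5)
q=lambda p,z:bp(d,c(*p),z)
ang=lambda v:np.degrees(np.arctan2(v[1],v[0]))
A,B,C=q((40,29),40),q((314,26),40),q((93,562),40)
print('outer',A,B,C,(B+C)/2,np.linalg.norm(A-B),np.linalg.norm(A-C),ang(C-A),ang(B-A)-90)
A,B,C=q((64,52),40),q((293,50),40),q((113,544),40)
print('inner',A,B,C,(B+C)/2,np.linalg.norm(A-B),np.linalg.norm(A-C),ang(C-A),ang(B-A)-90)
c=lambda x,y:(240+x/4-.5,60+y/4-.5)
print('handle top z~96?',[ (z,q((527,206),z).round(1)) for z in(88,94)],'base 37',q((440,205),37).round(1))
# wedge edges
a,b=q((25,118),20),q((540,108),34.5);print('rails',q((25,85),12),q((555,80),12),q((32,314),12),q((540,310),12))
E
```

```text
outer [ 430.70541026 -112.57684318   40.        ] [423.68657743 -47.81397024  40.        ] [560.02213882 -98.98411882  40.        ] [491.85435813 -73.39904453  40.        ] 65.14210409245752 130.0291445906575 6.00043318323109 6.185426610634252
inner [ 435.13294443 -106.89536169   40.        ] [429.34236855 -52.47776128  40.        ] [554.50633034 -93.67272829  40.        ] [491.92434945 -73.07524478  40.        ] 54.72482073120511 120.10346913965728 6.320716079421906 6.073986263534621
handle top z~96? [(88, array([477.7,  52.7,  88. ])), (94, array([477.7,  51.3,  94. ]))] base 37 [479.3  47.1  37. ]
rails [463.40524076 -41.54705478  12.        ] [451.1572209   72.43121358  12.        ] [511.95568611 -36.58084158  12.        ] [499.80558401  77.60665969  12.        ]
```

```bash
python3 -m creep '-0.6 -0.6 0 0 0 0 1; -1.3 -1.3 0 0 0 -0.5 1; -1.655 -1.665 0.3 0 0 -0.5 1; -1.655 -1.665 1 0 0 -0.5 1; -1.655 -1.665 1.8 0 0 -0.5 1; -1.655 -1.665 2.5 0 0 -0.5 1; -1.655 -1.665 3 0 0 -0.5 1; -1.655 -1.665 3 0 0 -0.5 1; -1.655 -1.665 3 0 0 -0.5 1; -1.655 -1.665 3 0 0 -0.5 1'; python3 -m creep '0 0 0 0 0 0 1; 0 0 0 0 0 0 1;0 0 0 0 0 0 1'; python3 - <<'E'
from h import *
d=shot('wrist','w10.png');s=ctrl.read_state();print(s['eef_pos'],s['tool_rot'],s['force'],s['width'])
print(need([491.8,-73.8,38]))
s=ctrl.read_state();print(need([491.8,-73.8,38]))
E
```

```text
clock: 15.88
eef_pos: [492.9, -73.8, 82.5]
tool_rot: [3.14, -0.0, 1.676]
force: [0.0, 0.0, -1.9]
width: 44.7
clock: 16.13
eef_pos: [492.6, -74.5, 82.3]
tool_rot: [3.14, 0.001, 1.675]
force: [0.3, 0.5, -1.9]
width: 44.9
[492.36378087 -74.57133757  82.09528465] [3.14021246e+00 5.37668926e-04 1.67524310e+00] [-0.04870271  0.27019887 -2.55105279] 44.83143147692626
[ 0.02124052 -0.01352876  1.10235323]
[ 0.02124052 -0.01352876  1.10235323]
```

View pics/w10.png

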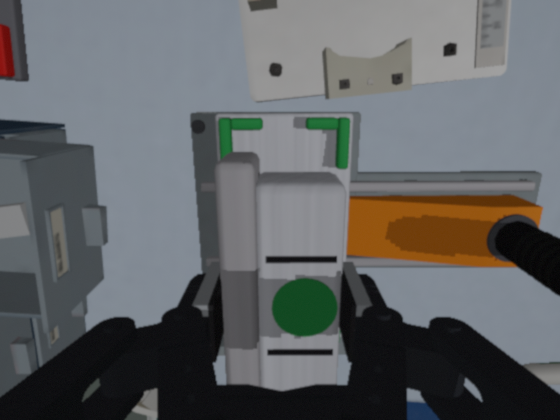

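```bash
python3 -m creep '0.035 -0.015 0.3 0 0 0 1; 0.035 -0.015 0.6 0 0 0 1; 0.035 -0.015 0.8 0 0 0 1; 0.035 -0.015 0.95 0 0 0 1; 0.035 -0.015 1.03 0 0 0 1; 0.035 -0.015 1.08 0 0 0 1; 0.035 -0.015 1.1 0 0 0 1; 0.035 -0.015 1.1 0 0 0 1; 0.035 -0.015 1.1 0 0 0 1'
```

```text
clock: 16.93
eef_pos: [491.1, -73.0, 37.9]
tool_rot: [3.141, 0.0, 1.676]
force: [-0.7, -0.2, 3.9]
width: 44.9
```

```bash
python3 -m creep '0 0 0 0 0 0 0.5; 0 0 0 0 0 0 0; 0 0 0 0 0 0 0; 0 0 0 0 0 0 0; 0 0 0 0 0 0 0; 0 0 -0.5 0 0 0 0; 0 0 -1.2 0 0 0 0; 0 0 -2 0 0 0 0; 0 0 -2.9 0 0 0 0; 0 0 -3.6 0 0 0 0' &&  python3 -m creep '0 0 0 0 0 0 0; 0 0 0 0 0 0 0; 0 0 0 0 0 0 0; 0 0 0 0 0 0 0'; python3 - <<'E'
from h import *
d=shot('wrist','w11.png');s=ctrl.read_state();print(s['eef_pos'],s['tool_rot'],s['force'],s['width'])
crop(d,(215,95,345,290),3,'w11c.png')
np.savez('w11.npz',Tw=d['Tw'],f=d['f'],cx=d['cx'],cy=d['cy'])
E
```

```text
clock: 17.77
eef_pos: [491.5, -72.6, 183.4]
tool_rot: [3.14, -0.0, 1.676]
force: [0.5, 0.1, -1.0]
width: 85.6
clock: 18.1
eef_pos: [490.2, -73.3, 180.1]
tool_rot: [-3.139, -0.0, 1.676]
force: [0.4, -0.5, -0.6]
width: 85.1
[490.23952864 -73.14857654 180.05889699] [-3.13913667e+00 -5.77105263e-04  1.67572360e+00] [0.35691098 0.0417663  0.52479437] 85.33501053302838
```

View pics/w11.png

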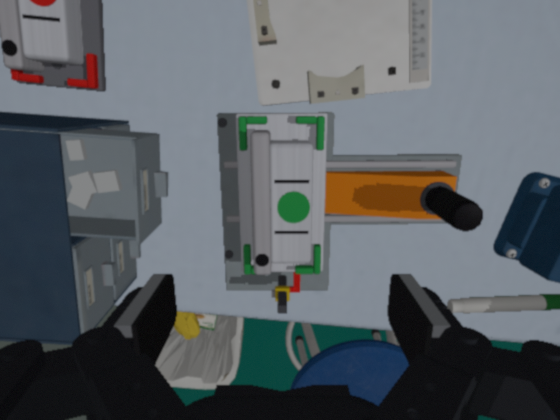

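View pics/w11c.png

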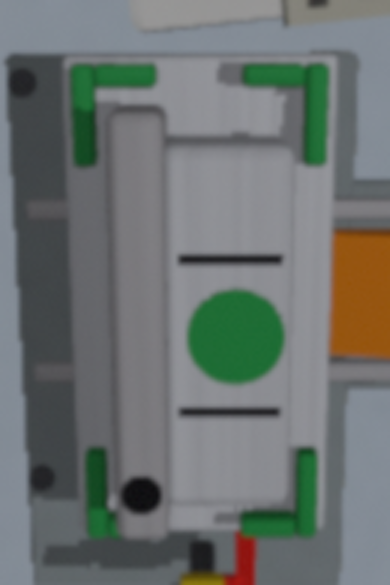

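```bash
python3 - <<'E'
from h import *
d=dict(np.load('w11.npz'))
c=lambda x,y:(215+x/3-.5,95+y/3-.5)
q=lambda p,z:bp(d,c(*p),z)
Rz=R.from_euler('z',6.1,degrees=True).as_matrix()
for n,p,z in (('bar near',(137,110),62),('bar far',(142,535),62),('barside',(110,330),62),('backside',(292,330),59),('lipTL',(95,88),40),('lipTR',(304,84),40),('lipBL',(107,512),40),('lipBR',(298,515),40)): print(n,(Rz.T@(q(p,z)-[491.8,-73.8,0])).round(1))
E
```

```text
bar near [-55.9 -14.9  62. ]
bar far [ 54.3 -15.7  62. ]
barside [ -2.1 -22.7  62. ]
backside [-1.2 23.1 59. ]
lipTL [-59.8 -26.8  40. ]
lipTR [-60.7  26.3  40. ]
lipBL [ 58.  -26.9  40. ]
lipBR [59.  27.6 40. ]
```

```bash
python3 -m creep '0.3 0.4 0 0 0 7 0; 0.7 0.9 0 0 0 14 0; 1.1 1.4 0 0 0 21 0; 1.5 1.8 0 0 0 28 0; 1.64 1.9 0 0 0 35 0; 1.64 1.9 0 0 0 42 0; 1.64 1.9 0 0 0 49 0; 1.64 1.9 0 0 0 56 0; 1.64 1.9 0 0 0 63 0; 1.64 1.9 0 0 0 70 0' &&  python3 -m creep '0 0 0 0 0 7 0; 0 0 0 0 0 14 0; 0 0 0 0 0 20 0; 0 0 0 0 0 20 0; 0 0 0 0 0 20 0;0 0 0 0 0 20 0'; python3 - <<'E'
from h import *
d=shot('wrist','w12.png');s=ctrl.read_state();print(s['qpos'],s['eef_pos'],s['tool_rot'],s['force'],s['width'])
np.savez('w12.npz',Tw=d['Tw'],f=d['f'],cx=d['cx'],cy=d['cy'])
E
```

```text
clock: 18.98
eef_pos: [559.1, 0.3, 179.9]
tool_rot: [-3.141, 0.002, 0.448]
force: [-0.5, 0.9, 0.8]
width: 85.8
clock: 19.48
eef_pos: [559.5, 0.3, 180.6]
tool_rot: [-3.141, 0.001, 0.108]
force: [0.3, -0.1, -0.2]
width: 85.4
[ 0.21258143  0.58825878 -0.40230815  1.81861281  0.30807568  0.79758394
 -0.23929996] [5.59590335e+02 2.67758894e-01 1.80766973e+02] [-3.14134300e+00  9.66047239e-04  1.07251426e-01] [-0.19207419 -0.39151928  0.41090644] 85.60219187952875
```

View pics/w12.png

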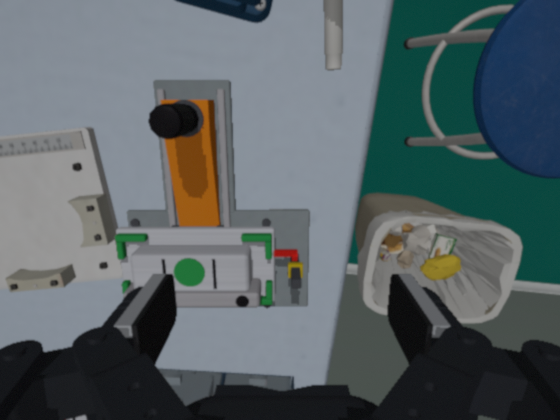

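```bash
python3 -m creep '0.1 -0.2 0.2 -6 0 0 0; 0.1 -0.4 0.4 -12 0 0 0; 0.1 -0.5 0.6 -18 0 0 0; 0.1 -0.5 0.8 -24 0 0 0; 0.1 -0.5 1 -30 0 0 0; 0.1 -0.5 1.2 -36 0 0 0; 0.1 -0.5 1.4 -40 0 0 0; 0.1 -0.5 1.4 -40 0 0 0; 0.1 -0.5 1.4 -40 0 0 0; 0.1 -0.5 1.4 -40 0 0 0' &&  python3 -m creep '0 0 0 0 0 0 0;0 0 0 0 0 0 0; 0 0 0 0 0 0 0'; python3 - <<'E'
from h import *
d=shot('wrist','w13.png');s=ctrl.read_state();print(s['qpos'],s['eef_pos'],s['tool_rot'],s['force'],s['width'])
np.savez('w13.npz',Tw=d['Tw'],f=d['f'],cx=d['cx'],cy=d['cy'])
for k in('pointer','height_mark'):
    for r in ctrl.boxes_of('wrist',k)[:2]: print(k,r)
E
```

```text
clock: 20.37
eef_pos: [562.0, 19.1, 126.0]
tool_rot: [2.444, -0.0, 0.103]
force: [0.1, -1.5, 0.3]
width: 85.5
clock: 20.62
eef_pos: [562.2, 19.1, 126.4]
tool_rot: [2.444, -0.002, 0.102]
force: [0.4, 0.2, 0.2]
width: 85.4
[-0.48499052  0.79920156  0.02264157  1.82471503  0.78886305  0.97501147
 -0.97294626] [562.10143429  19.38870097 126.1922071 ] [ 2.44441080e+00 -1.45770834e-03  1.02717488e-01] [ 0.15609666 -0.42784454 -1.29402341] 85.77044093193307
pointer {'rect': [66.8, 166.3, 295.3, 237.5], 'score': 0.88}
height_mark {'rect': [284.0, 205.8, 302.9, 219.3], 'score': 0.63}
```

View pics/w13.png

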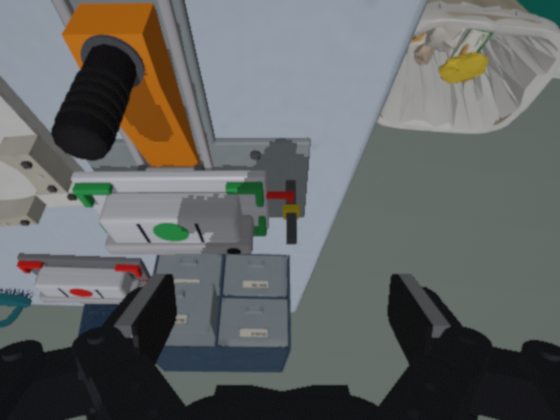

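```bash
python3 - <<'E'
from h import *
d=shot('wrist');s=ctrl.read_state();print(s['eef_pos'])
np.savez('w13.npz',Tw=d['Tw'],f=d['f'],cx=d['cx'],cy=d['cy'])
crop(d,(255,165,325,255),7,'w13c.png')
E
```

```text
[561.89095838  20.11749354 125.65254578]
```

View pics/w13c.png

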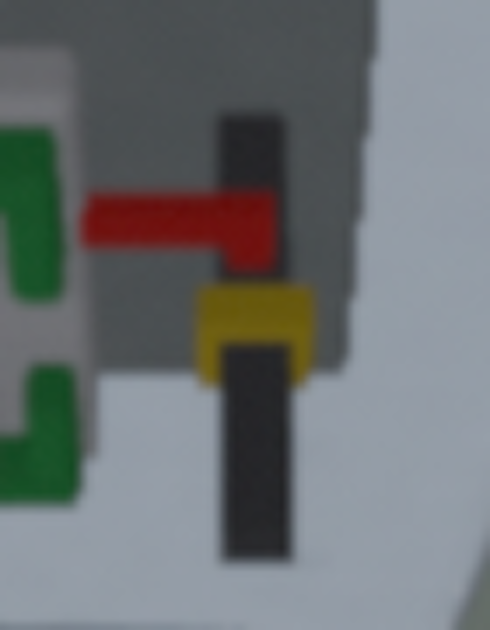

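```bash
cat > g.py <<'E'
from h import *
def at_plane(d,uv,p0,n):
    u,v=uv; r=d['Tw'][:3,:3]@np.array([(u-d['cx'])/d['f'],-(v-d['cy'])/d['f'],-1]); o=d['Tw'][:3,3]
    return o+r*(n@(p0-o))/(n@r)
E
python3 - <<'E'
from g import *
d=dict(np.load('w13.npz'))
c=lambda x,y:(255+x/7-.5,165+y/7-.5)
n=np.array([-.106,.994,0]) # toward +y camera
pb=bp(d,c(256,560),63); print('post top back',pb)
b8=bp(d,c(252,115),8); print('post base front z8',b8, 'depth along n',n@(b8-pb), 'z0:',(n@(bp(d,c(252,115),0)-pb)))
for pw in(7,8,9):
    zt=at_plane(d,c(256,385),pb-n*(13-pw)/2,n)[2]; zb=at_plane(d,c(256,285),pb+n*(pw+(13-pw)/2),n)[2]
    # pointer: tip (back top edge) y=272, front lower edge bar y=190
    print(pw,zt,zb,(zt+zb)/2)
    for zp in(30,):
        print('  ptr front bottom',n@(bp(d,c(180,190),28.5)-pb),'tip back top',n@(bp(d,c(250,272),31.5)-pb),'bar back top',n@(bp(d,c(150,247),31.5)-pb))
print('scale 13mm', np.linalg.norm(bp(d,c(197,300),36)-bp(d,c(315,300),36)),'post w',np.linalg.norm(bp(d,c(220,545),63)-bp(d,c(292,545),63)))
E
```

```text
post top back [577.69876849 -67.90928564  63.        ]
post base front z8 [577.40541998 -62.5229996    8.        ] depth along n 5.385063261307958 z0: -4.855786516673353
7 39.44982191184124 34.818204517249654 37.13401321454545
  ptr front bottom 18.73067621528122 tip back top 7.640994838345008 bar back top 12.454748725786285
8 39.760883701529735 35.157313316020435 37.459098508775085
  ptr front bottom 18.73067621528122 tip back top 7.640994838345008 bar back top 12.454748725786285
9 40.0719454912182 35.49642211479119 37.784183803004694
  ptr front bottom 18.73067621528122 tip back top 7.640994838345008 bar back top 12.454748725786285
scale 13mm 12.761140629690136 post w 7.49797799777816
```

```bash
python3 - <<'E'
from g import *
d=dict(np.load('w12.npz'))
print(bp(d,(166,122),88),bp(d,(166,122),91),bp(d,(188,118),35))
d=dict(np.load('w11.npz'))
print(bp(d,(463,215),88),bp(d,(436,197),35))
print(need([478.3,53,125]),need([478.3,53,125])*40)
E
```

```text
[479.57788667  52.97688665  88.        ] [480.4908036   53.23306409  91.        ] [480.32754574  53.30489837  35.        ]
[476.97640768  49.04997755  88.        ] [477.60961611  52.47424693  35.        ]
[-1.99307355 -0.80272282 -0.65307142] [-79.72294186 -32.10891269 -26.12285663]
```

```bash
python3 -m creep '-0.3 -0.2 -0.3 6 0 0 0; -0.8 -0.4 -0.5 12 0 0 0; -1.3 -0.6 -0.65 18 0 0 0; -1.7 -0.8 -0.65 24 0 0 0; -1.98 -0.8 -0.65 30 0 0 0; -1.98 -0.8 -0.65 36 0 0 0; -1.98 -0.8 -0.65 40 0 0 0; -1.98 -0.8 -0.65 40 0 0 0; -1.98 -0.8 -0.65 40 0 0 0; -1.98 -0.8 -0.65 40 0 0 0' && python3 -m creep '0 0 0 0 0 0 0;0 0 0 0 0 0 0;0 0 0 0 0 0 0'; python3 - <<'E'
from h import *
d=shot('wrist','w14.png');s=ctrl.read_state();print(s['qpos'],s['eef_pos'],s['tool_rot'],s['force'],s['width']);print(need([479,53,49]))
E
```

```text
clock: 21.65
eef_pos: [478.7, 54.1, 124.6]
tool_rot: [3.141, -0.0, 0.106]
force: [0.4, -0.3, 0.9]
width: 85.4
clock: 21.9
eef_pos: [478.5, 54.9, 124.6]
tool_rot: [3.141, 0.0, 0.108]
force: [-0.0, 0.2, 0.4]
width: 85.6
[ 0.09596491  0.58522102 -0.38916925  2.07241957  0.40817547  0.55712182
 -0.47740868] [478.49452437  54.64677212 124.55687206] [3.14126768e+00 1.86469709e-04 1.07860962e-01] [-0.49455394  0.14416534 -0.24370558] 85.24797283220485
[0.00848372 0.04167658 1.8889339 ]
```

View pics/w14.png

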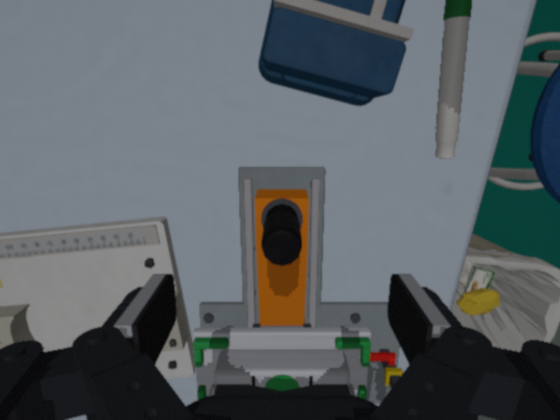

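```bash
python3 -m creep '0.01 0.04 0.5 0 0 0 0; 0.01 0.04 1 0 0 0 0.1; 0.01 0.04 1.4 0 0 0 0.2; 0.01 0.04 1.7 0 0 0 0.3; 0.01 0.04 1.85 0 0 0 0.4; 0.01 0.04 1.89 0 0 0 0.4; 0.01 0.04 1.89 0 0 0 0.4; 0.01 0.04 1.89 0 0 0 0.4' && python3 -m creep '0 0 0 0 0 0 0.6; 0 0 0 0 0 0 0.7;0 0 0 0 0 0 0.8;0 0 0 0 0 0 1; 0 0 0 0 0 0 1; 0 0 0 0 0 0 1; 0 0 0 0 0 0 1'; python3 - <<'E'
from h import *
d=shot('wrist','w15.png');s=ctrl.read_state();print(s['eef_pos'],s['tool_rot'],s['force'],s['width'])
E
```

```text
clock: 22.62
eef_pos: [479.6, 51.9, 49.5]
tool_rot: [-3.142, -0.001, 0.105]
force: [-0.2, -0.2, -0.4]
width: 51.5
clock: 23.2
eef_pos: [479.6, 51.5, 49.7]
tool_rot: [3.141, -0.001, 0.105]
force: [-0.5, -0.7, 6.1]
width: 20.6
[479.56219607  51.53042839  49.67499744] [ 3.14140773e+00 -9.68487750e-04  1.04471503e-01] [-1.55485968 -0.030007    6.32681514] 20.728722365534214
```

View pics/w15.png

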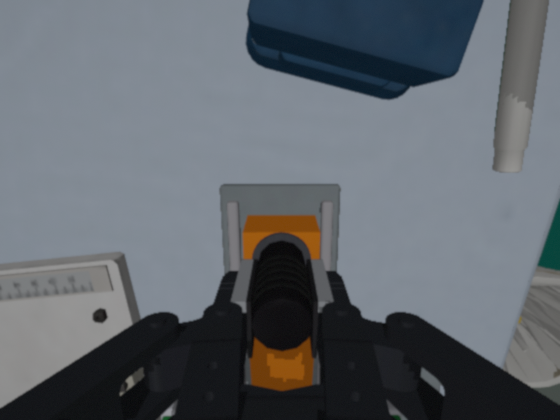

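```bash
python3 -m creep '0 0.1 0 0 0 0 1; 0 0.2 0 0 0 0 1; 0 0.25 0 0 0 0 1;0 0.25 0 0 0 0 1;0 0.25 0 0 0 0 1' && python3 -m creep '0 0.1 0 0 0 0 1; 0 0.2 0 0 0 0 1; 0 0.25 0 0 0 0 1;0 0.25 0 0 0 0 1;0 0.25 0 0 0 0 1'  && python3 -m creep '0 0.1 0 0 0 0 1; 0 0.2 0 0 0 0 1; 0 0.25 0 0 0 0 1;0 0.25 0 0 0 0 1;0 0.25 0 0 0 0 1' ; python3 - <<'E'
from h import *
d=shot('scene','s16.png'); crop(d,(200,150,330,250),6,'s16c.png')
s=ctrl.read_state();print(s['eef_pos'],s['force'])
E
```

```text
clock: 23.67
eef_pos: [481.3, 42.7, 49.6]
tool_rot: [-3.14, -0.003, 0.106]
force: [-0.4, 2.7, 5.8]
width: 20.9
clock: 24.08
eef_pos: [482.3, 34.5, 49.7]
tool_rot: [-3.138, -0.003, 0.107]
force: [-0.7, 7.2, 6.2]
width: 20.6
clock: 24.5
eef_pos: [483.7, 26.9, 49.7]
tool_rot: [-3.135, -0.005, 0.109]
force: [-1.2, 11.0, 4.7]
width: 20.7
[483.76400452  26.82580639  49.74880449] [-1.20344574 11.15545092  4.83247277]
```

View pics/s16c.png

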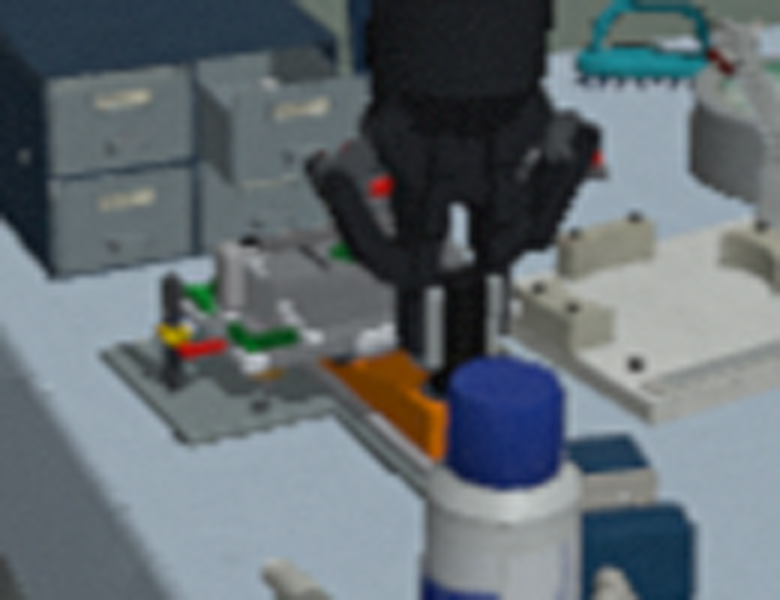

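```bash
cat > sc.py <<'E'
from g import *
def red(img):
    l,t,r,b=220,190,245,222
    im=img[t:b,l:r].astype(float); w=np.clip(im[:,:,0]-1.3*np.maximum(im[:,:,1],im[:,:,2])-10,0,None)
    y=np.clip(np.minimum(im[:,:,0],im[:,:,1])-1.5*im[:,:,2]-15,0,None)
    o=[]
    for q in(w,y):
        V,U=np.mgrid[t:b,l:r]; o.append((round((q*U).sum()/q.sum(),2),round((q*V).sum()/q.sum(),2),round(q.sum())))
    return o
E
python3 - <<'E'
from sc import *
a=cv2.imread('pics/scene0.png')[:,:,::-1]; b=cv2.imread('pics/s16.png')[:,:,::-1]
print(red(a),red(b))
d=shot('scene')
for z in(30,34,38): print(z,pj(d,[577,-58,z]),pj(d,[560,-58,z]),pj(d,[577,-66,z]))
im=np.hstack([cv2.resize(np.ascontiguousarray(x[185:225,215:250,::-1]),None,fx=10,fy=10,interpolation=cv2.INTER_CUBIC) for x in(a,b)]);cv2.imwrite('pics/cmp.png',im)
E
```

```text
[(np.float64(232.8), np.float64(208.23), 1735), (np.float64(228.85), np.float64(205.23), 1143)] [(np.float64(232.78), np.float64(207.58), 1754), (np.float64(228.59), np.float64(205.55), 1107)]
30 [230.11960378 207.68994659] [236.28373389 206.74226236] [229.18197004 206.44965112]
34 [230.09662737 206.31438856] [236.26859253 205.37161603] [229.15792951 205.07922369]
38 [230.07359297 204.93535938] [236.25341313 203.99752632] [229.1338286  203.70535489]
```

View pics/cmp.png

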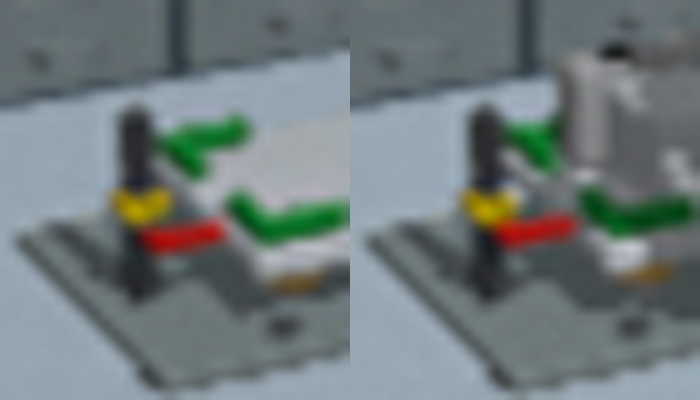

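```bash
python3 -m creep '0 0.1 0 0 0 0 1; 0 0.2 0 0 0 0 1; 0 0.3 0 0 0 0 1;0 0.4 0 0 0 0 1;0 0.5 0 0 0 0 1;0 0.5 0 0 0 0 1;0 0.5 0 0 0 0 1;0 0.5 0 0 0 0 1'; python3 - <<'E'
from sc import *
d=shot('scene','s17.png'); print(red(d['img']));b=cv2.imread('pics/s16.png')[:,:,::-1]
s=ctrl.read_state();print(s['eef_pos'],s['force'])
im=np.hstack([cv2.resize(np.ascontiguousarray(x[185:225,215:250,::-1]),None,fx=10,fy=10,interpolation=cv2.INTER_CUBIC) for x in(b,d['img'])]);cv2.imwrite('pics/cmp2.png',im)
E
```

```text
clock: 25.27
eef_pos: [486.0, 6.2, 49.6]
tool_rot: [-3.136, -0.005, 0.108]
force: [-1.3, 10.2, 4.6]
width: 20.5
[(np.float64(232.93), np.float64(205.85), 1558), (np.float64(228.12), np.float64(205.42), 784)]
[485.93388531   6.22596192  49.62874156] [-0.58899699  9.66199669  4.87234302]
```

View pics/cmp2.png

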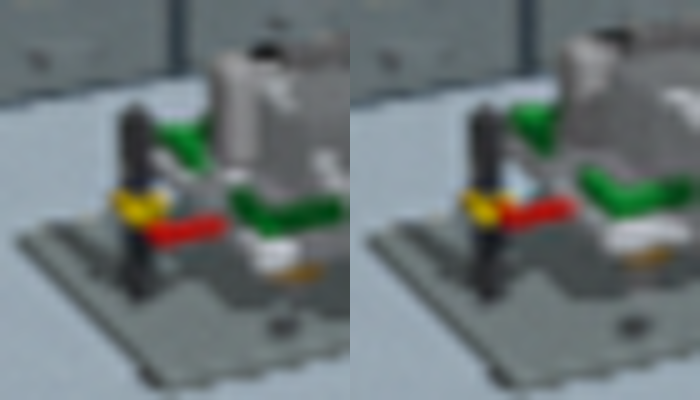

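```bash
python3 -m creep '0 0 0 0 0 0 0.7; 0 0 0 0 0 0 0.5; 0 0 0 0 0 0 0.4; 0 0 0 0 0 0 0.3; 0 0 -0.4 0 0 0 0.2; 0 0 -1 0 0 0 0; 0 0 -1.6 0 0 0 0; 0 0 -1.95 0 0 0 0; 0.5 -0.1 -1.95 -6 0 0 0; 1.2 -0.1 -1.95 -12 0 0 0' && python3 -m creep '0.5 0 0 -6 0 0 0; 0.8 0 0 -12 0 0 0; 0.8 0 0 -18 0 0 0; 0.8 0 0 -24 0 0 0; 0.8 0 0 -28 0 0 0; 0.8 0 0 -28 0 0 0;0.8 0 0 -28 0 0 0;0.8 0 0 -28 0 0 0;0.8 0 0 -28 0 0 0;0.8 0 0 -28 0 0 0'; python3 - <<'E'
from h import *
d=shot('wrist','w18.png');s=ctrl.read_state();print(s['eef_pos'],s['tool_rot'],s['force'],s['width'])
np.savez('w18.npz',Tw=d['Tw'],f=d['f'],cx=d['cx'],cy=d['cy'])
crop(d,(255,150,325,250),6,'w18c.png')
E
```

```text
clock: 26.15
eef_pos: [531.3, 3.1, 128.7]
tool_rot: [2.926, -0.001, 0.091]
force: [0.7, 0.2, -1.2]
width: 85.2
clock: 26.98
eef_pos: [563.9, 12.2, 128.0]
tool_rot: [2.444, -0.001, 0.101]
force: [0.1, 0.2, -0.1]
width: 85.1
[563.87960229  12.54693045 127.91658953] [ 2.44416850e+00 -1.38547872e-03  1.01803326e-01] [-0.42975622 -0.17941838  0.27473068] 85.46984878673524
```

View pics/w18.png

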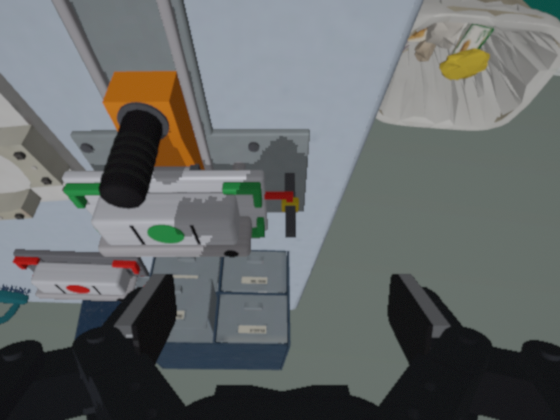

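View pics/w18c.png

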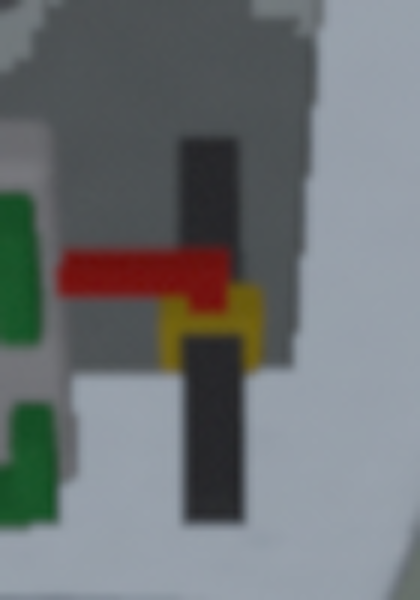

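```bash
python3 - <<'E'
from g import *
n=np.array([-.106,.994,0])
def an(f,c,post,ptr):
    d=dict(np.load(f)); pb=bp(d,c(*post),63)
    print(f,pb)
    return d,pb
d=dict(np.load('w18.npz')); c=lambda x,y:(255+x/6-.5,150+y/6-.5)
pb=bp(d,c(214,522),63);print(pb)
for k,p,dep,off in(('front bot',(145,248),18.73,1.5),('tip',(208,311),7.64,-1.5),('bar back',(120,297),12.45,-1.5)):
    print(k,'ptr z',at_plane(d,c(*p),pb+n*dep,n)[2]+off)
for pw in(8,):
    zt=at_plane(d,c(214,370),pb-n*2.5,n)[2]; zb=at_plane(d,c(240,285),pb+n*10.5,n)[2]; print('mark',zt,zb,(zt+zb)/2)
E
```

```text
[577.85278464 -67.66793506  63.        ]
front bot ptr z 37.40243400137999
tip ptr z 35.93381054035149
bar back ptr z 37.14473618593979
mark 39.52598071643766 35.544640413262556 37.53531056485011
```

```bash
cat > fit.py <<'E'
from g import *
from scipy.optimize import least_squares
n=np.array([-.106,.994,0]); t=np.array([.994,.106,0])
P0=np.array([577.7,-67.8,0])
V=[('w13.npz',lambda y:165+y/7-.5,dict(pt=560,pb=115,ct=385,cb=285,f=190,tip=272,b=247)),
   ('w18.npz',lambda y:150+y/6-.5,dict(pt=522,pb=137,ct=370,cb=285,f=248,tip=311,b=297))]
D=[(dict(np.load(f)),g,o) for f,g,o in V]
def row(d,p,pitch):
    c=np.linalg.inv(d['Tw'])@np.append(p,1); c=R.from_euler('x',pitch).as_matrix()@c[:3]
    return d['cy']-d['f']*c[1]/-c[2]
def res(x,zb0,pw,full=False):
    s,p1,p2,m,df,db,dt,r=x; out=[]
    for i,(d,g,o) in enumerate(D):
        pit=(p1,p2)[i]; pz=30+(r if i else 0)
        q={'pt':(0,63),'pb':(pw,zb0),'ct':(-(13-pw)/2,m+3),'cb':(pw+(13-pw)/2,m-3),'f':(df,pz-1.5),'tip':(dt,pz+1.5),'b':(db,pz+1.5)}
        for k,(dep,z) in q.items():
            lat=-12*t if k in('f','b') else 0
            out.append((row(d,P0+n*(s+dep)+lat+[0,0,z],pit)-g(o[k]))*(0.3 if k=='pb' else 1))
    return np.array(out+[p1/.02,p2/.02,(df-db-5)/3])
for zb0 in(5,8):
  for pw in(7,8):
    r=least_squares(res,[0,0,0,37.5,18,12,8,7],args=(zb0,pw)); print(zb0,pw,np.round(r.x,3),round(r.cost,2),np.round(r.fun[:14],1))
E
python3 fit.py
```

```text
5 7 [-9.5740e+00  1.5000e-02  1.7000e-02  3.6174e+01  2.0630e+01  1.4412e+01
  1.0188e+01  6.9270e+00] 2.54 [ 0.3 -0.8  0.4 -0.4  0.4 -0.5  0.1  0.4 -0.8  0.7 -0.8 -0.2  0.5 -0.3]
5 8 [-1.0642e+01  1.7000e-02  1.8000e-02  3.6362e+01  2.0928e+01  1.4682e+01
  1.0435e+01  6.9320e+00] 2.96 [ 0.4 -0.9  0.4 -0.4  0.4 -0.5  0.1  0.4 -0.9  0.7 -0.7 -0.2  0.5 -0.3]
8 7 [-6.3780e+00  1.0000e-02  1.2000e-02  3.6618e+01  1.9659e+01  1.3522e+01
  9.3670e+00  6.8790e+00] 1.8 [ 0.1 -0.1  0.6 -0.5  0.4 -0.5  0.1  0.1 -0.1  0.9 -0.9 -0.2  0.5 -0.3]
8 8 [-7.3280e+00  1.2000e-02  1.3000e-02  3.6819e+01  1.9927e+01  1.3765e+01
  9.5890e+00  6.8830e+00] 1.93 [ 0.1 -0.3  0.5 -0.5  0.4 -0.5  0.1  0.2 -0.3  0.8 -0.9 -0.2  0.5 -0.3]
```

```bash
python3 -m creep '0.05 -0.2 0.25 -4 0 0 0; 0.05 -0.4 0.5 -9 0 0 0; 0.05 -0.58 0.69 -15 0 0 0; 0.05 -0.58 0.69 -15 0 0 0; 0.05 -0.58 0.69 -15 0 0 0;0.05 -0.58 0.69 -15 0 0 0;0.05 -0.58 0.69 -15 0 0 0;0.05 -0.58 0.69 -15 0 0 0'; python3 - <<'E'
from h import *
d=shot('wrist','w19.png');s=ctrl.read_state();print(s['eef_pos'],s['tool_rot'],s['force'],s['width'])
np.savez('w19.npz',Tw=d['Tw'],f=d['f'],cx=d['cx'],cy=d['cy'])
crop(d,(245,140,345,250),6,'w19c.png')
E
```

```text
clock: 27.7
eef_pos: [566.7, 13.2, 93.7]
tool_rot: [2.184, -0.004, 0.102]
force: [-0.6, 0.1, 0.2]
width: 85.2
[566.53179055  13.45662575  93.43332186] [ 2.18374111 -0.00394678  0.10227326] [-0.58043622  0.18809546 -0.18680183] 85.31253211407704
```

View pics/w19c.png

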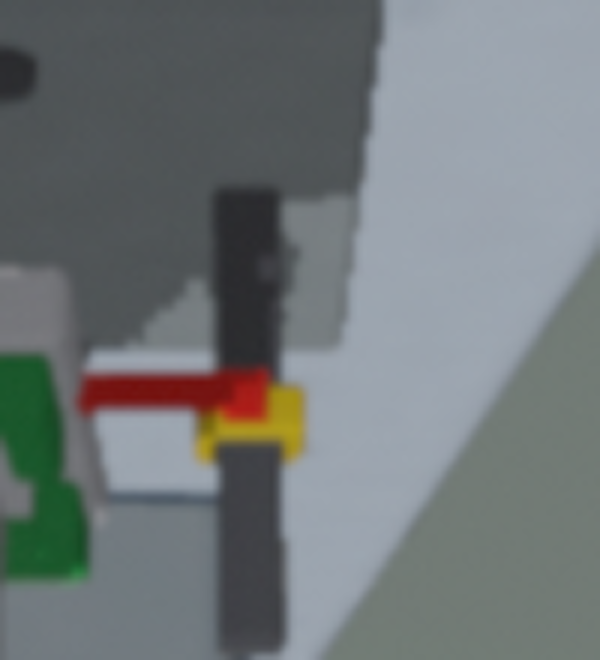

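View pics/w19.png

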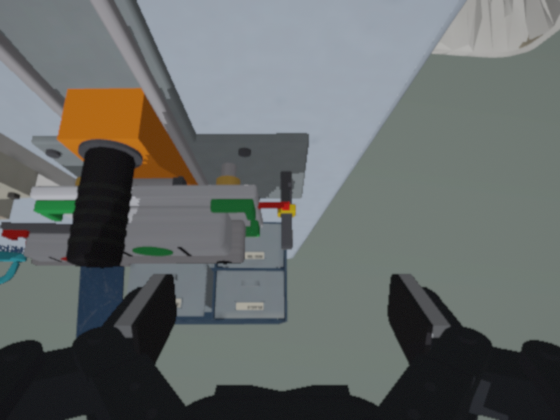

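```bash
sed -i "s|^   ('w18|   ('w19.npz',lambda y:140+y/6-.5,dict(pt=651,pb=188,ct=461,cb=386,f=373,tip=418,b=409)),\n   ('w18|; s/s,p1,p2,m/s,p1,p2,p3,m/; s/(p1,p2)\[i\]/(p1,p3,p2)[i]/; s/\[p1\/.02,/[p1\/.02,p3\/.02,/; s/\[0,0,0,37.5/[0,0,0,0,37.5/; s/fun\[:14\]/fun[:21]/" fit.py; python3 fit.py
```

```text
5 7 [-1.1505e+01  1.9000e-02  1.9000e-02  9.0000e-03  3.6041e+01  2.0540e+01
  1.4593e+01  1.0462e+01  6.5080e+00] 3.75 [ 0.2 -0.7  0.3 -0.5  0.7 -0.6  0.1 -0.  -0.7  0.4 -0.5 -0.6  0.6  0.4
  0.5 -0.6  0.8 -0.5 -0.2  0.2 -0.5]
5 8 [-1.2632e+01  2.0000e-02  2.1000e-02  1.0000e-02  3.6154e+01  2.0921e+01
  1.4943e+01  1.0787e+01  6.5200e+00] 4.23 [ 0.3 -0.9  0.3 -0.5  0.7 -0.6  0.1 -0.1 -0.7  0.5 -0.5 -0.6  0.6  0.4
  0.6 -0.8  0.8 -0.6 -0.2  0.2 -0.5]
8 7 [-7.1790e+00  1.2000e-02  1.3000e-02  6.0000e-03  3.6574e+01  1.9445e+01
  1.3631e+01  9.5960e+00  6.7150e+00] 2.8 [ 0.  -0.1  0.5 -0.5  0.6 -0.6  0.1 -0.1  0.1  0.6 -0.6 -0.7  0.6  0.3
  0.2 -0.   0.9 -0.8 -0.1  0.3 -0.4]
8 8 [-8.2020e+00  1.3000e-02  1.4000e-02  7.0000e-03  3.6698e+01  1.9800e+01
  1.3958e+01  9.9030e+00  6.7300e+00] 2.91 [ 0.2 -0.2  0.5 -0.5  0.6 -0.6  0.1 -0.2  0.   0.6 -0.6 -0.7  0.5  0.3
  0.3 -0.2  0.8 -0.8 -0.1  0.3 -0.4]
```

```bash
python3 -m creep '0 0 -0.5 0 0 0 0; 0 0 -1 0 0 0 0; 0 0 -1.5 5 0 0 0; 0 0 -1.8 10 0 0 0; 0 0 -1.8 15 0 0 0; 0 0 -1.8 15 0 0 0; 0 0 -1.8 15 0 0 0; 0 0 -1.8 15 0 0 0; 0 0 -1.8 15 0 0 0'; python3 - <<'E'
from sc import *
d=shot('scene','s20.png'); print(red(d['img'])); crop(d,(190,130,330,240),5.5,'s20c.png')
s=ctrl.read_state();print(s['clock'],s['eef_pos'],s['force'],abs(s['qd']).max())
E
```

```text
clock: 28.5
eef_pos: [558.8, 73.6, 131.5]
tool_rot: [2.442, 0.002, 0.106]
force: [0.2, 0.5, 0.2]
width: 86.0
[(np.float64(232.78), np.float64(205.87), 830), (np.float64(228.0), np.float64(205.42), 353)]
28.55 [558.78923054  73.75159929 131.22055514] [-0.37925338  0.27797464 -0.04640541] 0.005281751268699261
```

View pics/s20c.png

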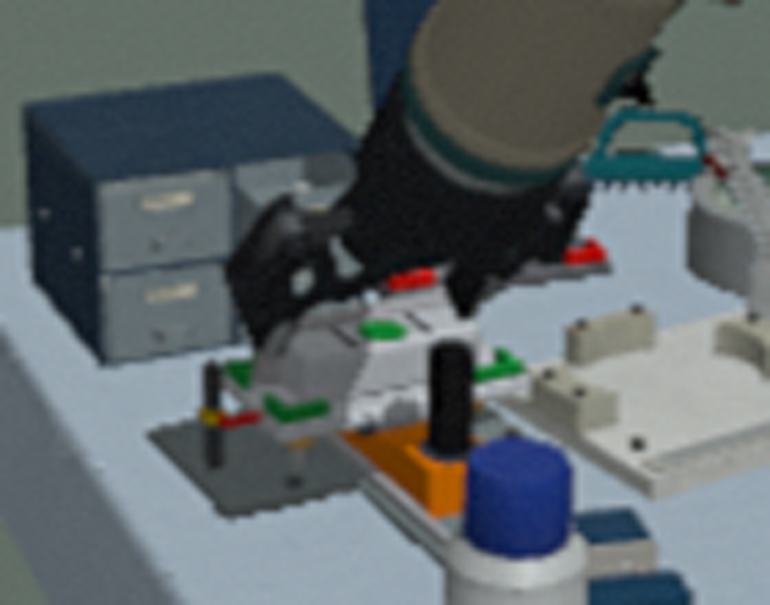

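Pointer and mark are level, and both heads are in their nests. The arm is clear of everything and at rest, so I'm handing in.

```bash
python3 -c "
from cell import ctrl
print(ctrl.finish_job())"
```

```text
the job is handed in; nothing more can be done
None
```

I set the red-tagged head flat in the reject nest and the green-tagged head flat in the pass nest. Only then did I grip the wedge handle and push it in by about 45 mm. I let go and backed the arm clear, handing in at about 28.6 s with no contact force on the arm.

- **Heads:** wrist pictures taken after each release showed both heads inside their corner lips, with clearance on every side. They were not measured again after the wedge push. In the last scene picture the green head is still seated, and the arm partly hides the reject nest.
- **Pointer:** fitting three tilted wrist pictures together puts the pointer at about 36.6 mm. The mark's middle comes out at 36.0 to 36.7 mm, and the yellow reaches 3 mm either side of it.
- **Disagreements:** my first single-picture estimate put the mark at 37.5 mm. The coarse scene picture put the pointer up to 2 mm above the mark's middle, but it also placed the mark below its stated lowest setting, so I trusted the wrist fit. In all three the pointer's middle lies within the yellow. By the scene picture alone, the pointer's top edge would stand about 0.5 mm above it.

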